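# Change over the drying rack in the finishing corner

### The arm

A 6-joint arm with a two-finger parallel gripper is mounted at the origin on the work surface. World frame = base frame: x ahead of the robot, y to its left, z up, the work surface at z = 0. Lengths are in m, angles in rad, forces in N, time in s.
With the tool pointing down it reaches from about 0.35 to 0.875 m from the base axis. Payload 4.2 kg.
Tool frame: the origin (TCP) lies midway between the tips of the shut fingers; the grasp point (between the pads) lies 19 mm behind it; z points along the fingers, x is the direction in which the jaws open and shut, and the axes are right-handed (so a half turn about z gives the same grasp; the last joint's range is limited). The gripper opens to 87 mm and grips with 3 to 60 N. Pads are 19 mm wide; open, the fingers measure 117 mm over their backs; the gripper's body (75 mm by 190 mm) begins 51 mm behind the grasp point.
Start: joints at [-0.842, 0.385, 0.008, 0, -1.194, -0.259], TCP at [0.283, -0.557, 0.223] pointing down, gripper open.
Joint ranges: [-3.14, 3.14], [-1.21, 2.06], [-1.07, 1.41], [-3.16, 2.05], [-2.99, -0.16], [-3.1, 3.1]. Speed limits (rad/s): [2.79, 2.79, 3.14, 3.14, 3.14, 3.14].

### API

Orientations are given as a unit quaternion [x, y, z, w].
In Python, from cell import robot gives the robot as it stands.
- The arm moves only by the tool arm_command, never from a script. Its argument "plan" is a list of rows, each a list of 6 numbers: the shift along the tool's x, y, z in units of 0.025 m (1.0 is 0.025 m), then the turn, a rotation vector about the tool's x, y, z in units of 4 degrees (1.0 is 4 degrees). A call has exactly 8 rows; each row shifts and turns the pose as measured when the row begins, along the tool's axes as they then stand; what a row does not reach is not made up. A row lasts 1/10 s, in which the tool goes at most 50 mm and 8.59 degrees, less where a joint would pass 70% of its speed; a pose out of reach is approached as far as the arm can. A call with a number of a shift or a turn outside -1 to 1 is refused whole. A call with a gripper value outside its range is refused whole. "fingers" is the closure, from -1 (fully open) to 1 (shut), set as the call begins (left out, the last holds). The fingers move at their own pace and stop on an object; "force" is the grip in N (left out, the last holds). Time passes only in rows, so rows that do not move let the fingers close, or fill a call up. It gives the time, the measured TCP pose, the force and the opening at its end, in the units of the state.
- robot.get_obs(): the state, without advancing time (a new reading comes with each control period).
- robot.grab_frame(name): name is "side" or "top" or "wrist"; returns the picture (480x640x3 uint8, blue, green, red); there is no depth.
- robot.camera_model(name): a dict with "intrinsics" (3x3 intrinsics, pixels), "extrinsics" (4x4, takes a point from camera to world coordinates). Camera axes: x right, y up, looking along -z (the intrinsics and any distortion apply to the point x, -y, -z); pixel columns grow to the right and rows downward; lengths in m; the calibration is good to about 2 mm. A picture is of the moment at which its call begins: read the wrist's pose just before it. camera_model takes no time and is no camera call; for the wrist camera it gives the pose at the moment of the call.
- robot.sign_off(): hands the job in, once; it reports no verdict.
Trained networks look in the newest picture that a camera, given by its name, has taken for a name from the list of things; names that differ only in an ending like _2 or _b are one class to them, and where a whole thing is asked for, a point or a joint stands for the part that bears it (a point fixed in the world has none). Each returns a list of dicts, best first, with "conf" (0 to 1); they miss things now and then, are a little off and sometimes report something else, mostly with a low value. They report only what shows in the picture. A call takes as long as a camera call.
- robot.recognise(camera, thing): "extent" ([centre column, centre row, width, height] in pixels, round what is visible of it).
- robot.regions_of(camera, thing): "region" (480x640 bool, what is visible of it) and "extent" ([centre column, centre row, width, height] in pixels, round what is visible of it).
The state is a dict: "t": time; "joints": joint angles; "qvel": joint speeds; "tau": joint torques, N m; "ee_pos": TCP position; "orientation": TCP orientation; "contact_force": force on the tool from outside, world axes, zero at the start; "wrist_torque": the same for the moment, N m; "finger_gap": opening from 0.0 (shut) to 1.0 (fully open).
Only numpy, scipy, OpenCV 4.12 (cv2) and the standard library are available. Lean on these libraries where they do the work, as an engineer would, in place of code of your own. Each camera call takes 0.05 s, during which the arm holds its last target. There are 200 camera calls.

### The job

Change over the drying rack: open the extractor's damper fully before you lift any oiled rung, take the dry barrel stretchers off the rack and lay them in the dovetailed box, and lay every oiled rung from the drip tray on the rack, each in a groove of its own, square across both rails and lying still on its bare tenons with its oiled body between the rails. When the rack is loaded, set the damper to its half-way mark for the drying. Leave the other things on the bench where they are.

Things in the scene. Friction and masses are not known exactly. Their poses are not given: they have to be found in the camera images.
- rack: fixed wooden drying rack. Two saw-tooth rails 14 mm wide run along its y at x = -72 and +72 mm; between them only the base, 12 mm high. Five shallow V grooves across both, at y = -116, -58, 0, 58, 116 mm: bottoms 60 mm above the bench, crests 70 mm; a tenon in a groove has its axis at 68.5 mm. End posts 95 mm high at y = -152, 152 mm. Origin on the bench under its middle; rungs lie along its x
- tray: fixed steel drip tray, 282 (x) x 208 (y) mm outside, floor 3 mm above the bench, rim 16 mm. The rungs lie in it roughly along its y, their axes at least 50 mm apart. Origin on the bench under its middle
- kit_box: fixed open wooden box with dovetailed corners, 230 (x) x 200 (y) mm outside, walls and floor 8 mm thick, rim 72 mm above the bench. Origin on the bench under its middle
- damper (a joint): extraction duct's hand damper: a flat lever swinging level over a dial plate on the duct; it stays where left (about 1.5 N at the knob). 0 = shut, across the duct, pointing to the robot; 1.571 rad = fully open, at its stop, in line with the duct, pointing to the duct's mouth beside the rack; 0.785 = half-way. Black marks show all three. Opens anticlockwise from above. Starts shut or nearly
- damper_knob (a point): middle of the upright black cylindrical knob at the end of the damper lever: 25 mm in diameter, from 145 to 190 mm above the bench, this point 170 mm above it and 90 mm from the hinge axis
- damper_hinge (a point): point on the damper lever's upright hinge axis, at the lever's height, 142 mm above the bench. The duct under it lies along y and its top is 128 mm above the bench
- rung0: freshly oiled slim wooden rung: straight dark round body 28 mm in diameter, 110 mm long, with a bare pale tenon 16 mm in diameter, 36 mm long at each end; 182 mm overall, about 60 g. Origin at its middle, on its axis; x along it. Starts lying in the drip tray; rolls easily. Three or four are there, the rest absent
- rung1: freshly oiled slim wooden rung: straight dark round body 28 mm in diameter, 110 mm long, with a bare pale tenon 16 mm in diameter, 36 mm long at each end; 182 mm overall, about 60 g. Origin at its middle, on its axis; x along it. Starts lying in the drip tray; rolls easily. Three or four are there, the rest absent
- rung2: freshly oiled slim wooden rung: straight dark round body 28 mm in diameter, 110 mm long, with a bare pale tenon 16 mm in diameter, 36 mm long at each end; 182 mm overall, about 60 g. Origin at its middle, on its axis; x along it. Starts lying in the drip tray; rolls easily. Three or four are there, the rest absent
- rung3: freshly oiled slim wooden rung: straight dark round body 28 mm in diameter, 110 mm long, with a bare pale tenon 16 mm in diameter, 36 mm long at each end; 182 mm overall, about 60 g. Origin at its middle, on its axis; x along it. Starts lying in the drip tray; rolls easily. Three or four are there, the rest absent
- barrel0: dry stout barrel stretcher of wood: round body 110 mm long, 36 mm in diameter over its middle 40 mm, tapering to 24 mm at its ends, with a tenon 16 mm in diameter, 36 mm long at each end; 182 mm overall, about 80 g. Origin at its middle, on its axis; x along it. Starts in a groove of the rack. One or two are there, the rest absent
- barrel1: dry stout barrel stretcher of wood: round body 110 mm long, 36 mm in diameter over its middle 40 mm, tapering to 24 mm at its ends, with a tenon 16 mm in diameter, 36 mm long at each end; 182 mm overall, about 80 g. Origin at its middle, on its axis; x along it. Starts in a groove of the rack. One or two are there, the rest absent
- barrel2: dry stout barrel stretcher of wood: round body 110 mm long, 36 mm in diameter over its middle 40 mm, tapering to 24 mm at its ends, with a tenon 16 mm in diameter, 36 mm long at each end; 182 mm overall, about 80 g. Origin at its middle, on its axis; x along it. Starts in a groove of the rack. One or two are there, the rest absent
- oil_tin: tin of oil, 84 mm across, 130 mm tall, not to be disturbed. Origin at the centre of its underside
- mallet: joiner's wooden mallet lying on its side, 330 mm long, head about 85 x 120 x 60 mm, not to be disturbed. Origin on the bench, x from handle to head
- sanding_block: cork sanding block 115 x 68 x 30 mm, not to be disturbed. Origin under its middle
- glue_bottle: glue bottle 62 mm across, 170 mm tall, not to be disturbed. Origin at the centre of its underside
- oil_brush: flat brush lying on the bench, about 210 mm long, not to be disturbed. Origin on the bench, x towards the bristles

How it is judged:
By the outcome, as a careful person would: the job done as asked, in the order asked, and still so for the second after the job is handed in, with the robot touching nothing.
Of rung0, rung1, rung2, rung3 only 3 to 4 are there at a start; the rules pass over those that are not, and their reading is None.
Of barrel0, barrel1, barrel2 only 1 to 2 are there at a start; the rules pass over those that are not, and their reading is None.
At some moment in a run one of rung0, rung1, rung2, rung3, barrel0, barrel1, barrel2 may be knocked a few centimetres aside while the robot is not near it.
Once in a run the grip may slacken for a moment while it holds something.
It also fails if it takes over 210 s, if anything falls off the work surface, if the arm or the gripper's body presses on something with over 40 N, if the wrist force passes 120 N, or if a joint passes its speed limit or range.

## Working session

There is one attempt and no reset: what is moved stays moved. The work goes in short steps, Python scripts to look and compute and a tool call to move; the robot and the scene stay as the last step left them, time stands still between calls to the robot, and variables do not carry over. Pictures are saved under pics/ and viewed, about 12 in all and at most 16, crops included, and the job is handed in when it is done.

Besides the shell and the picture viewer there is one more tool, called after "Emit:" as name(argument=value, ...), one argument or row to a line, values as JSON. arm_command: Moves the arm, as the interface text tells. Its arguments: {"type":"object","properties":{"plan":{"type":"array"},"fingers":{"type":"number"},"force":{"type":"number"}},"required":["plan"]}

```bash
mkdir -p pics; ls; python3 - <<'E'
from cell import robot
import cv2,numpy as np
print(robot.get_obs())
for n in("top","side"):
    f=robot.grab_frame(n); cv2.imwrite(f"pics/{n}0.png",f)
    m=robot.camera_model(n); print(n,m)
E
```

```text
pics
{'t': 0.0, 'joints': array([-8.42415054e-01,  3.85549885e-01,  6.62339822e-03, -5.06594805e-04,
       -1.19398943e+00, -2.58611796e-01]), 'qvel': array([-0.00013779, -0.00139022, -0.00150294,  0.00013551,  0.0005481 ,
       -0.00029188]), 'tau': array([ 4.45041433e-04, -3.90664208e+01,  1.87411970e+01,  4.22015145e+00,
        1.10574957e-02, -2.17911652e-04]), 'ee_pos': array([ 0.28267718, -0.556745  ,  0.22146155]), 'orientation': array([ 5.23204201e-01,  8.52206656e-01,  5.30450451e-04, -9.47213310e-04]), 'contact_force': array([-0.40434977,  0.2651849 ,  0.10862587]), 'wrist_torque': array([-0.03634661,  0.00086489, -0.00777235]), 'finger_gap': 0.9978735260501695}
top {'intrinsics': array([[451.74074616,   0.        , 315.07859915],
       [  0.        , 451.74074616, 246.9935821 ],
       [  0.        ,   0.        ,   1.        ]]), 'extrinsics': array([[ 0.01117173,  0.99779153, -0.06547706,  0.44184847],
       [-0.99953748,  0.01299552,  0.02749442,  0.01345396],
       [ 0.02828461,  0.06513962,  0.99747522,  1.03909243],
       [ 0.        ,  0.        ,  0.        ,  1.        ]])}
side {'intrinsics': array([[461.50350383,   0.        , 314.20642508],
       [  0.        , 461.50350383, 237.40215886],
       [  0.        ,   0.        ,   1.        ]]), 'extrinsics': array([[-0.78055437,  0.39506049, -0.48441933,  0.02639497],
       [-0.62476261, -0.46806211,  0.62497163,  0.6224128 ],
       [ 0.02016327,  0.79047142,  0.61216695,  0.77288167],
       [ 0.        ,  0.        ,  0.        ,  1.        ]])}
```

View pics/top0.png

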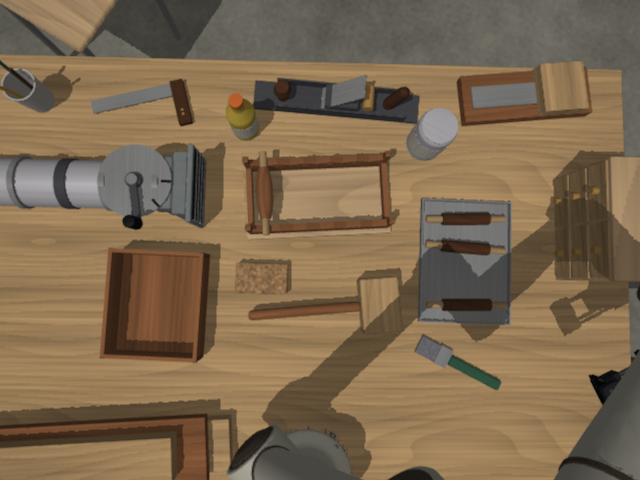

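View pics/side0.png

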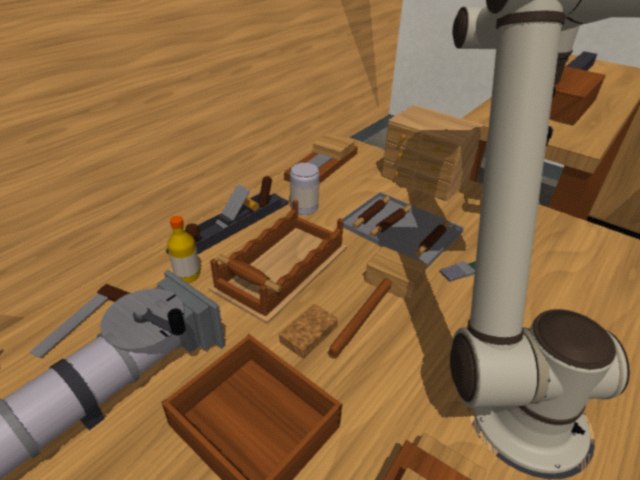

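Top view: rack centre ~(318,193) with one barrel at (265,195), in its left-end groove. Three rungs are in the tray at (467,218), (467,246) and (467,304). The damper knob is at (133,222), the hinge at ~(133,180) and the box at ~(155,305).

```bash
cat > h.py <<'E'
from cell import robot
import cv2,numpy as np
from scipy.spatial.transform import Rotation as R
def ray(m,px,z):
    K=m["intrinsics"];E=m["extrinsics"]
    px=np.atleast_2d(px).astype(float)
    d=np.c_[(px[:,0]-K[0,2])/K[0,0],-(px[:,1]-K[1,2])/K[1,1],-np.ones(len(px))]@E[:3,:3].T
    return E[:3,3]+d*((z-E[2,3])/d[:,2])[:,None]
def proj(m,P):
    K=m["intrinsics"];E=m["extrinsics"]
    c=(np.atleast_2d(P)-E[:3,3])@E[:3,:3]
    return np.c_[K[0,2]+K[0,0]*c[:,0]/-c[:,2],K[1,2]-K[1,1]*c[:,1]/-c[:,2]]
def regs(cam,thing,z,minc=.3,show=True):
    "oriented box of each region, on plane z: centre, long-axis angle(deg), size"
    m=robot.camera_model(cam);out=[]
    for r in robot.regions_of(cam,thing):
        if r["conf"]<minc: continue
        ys,xs=np.nonzero(r["region"])
        if len(xs)<8: continue
        P=ray(m,np.c_[xs,ys],z)[:,:2]
        (c,s,a)=cv2.minAreaRect((P*1000).astype(np.float32))
        if s[0]<s[1]: s=(s[1],s[0]);a+=90
        a=(a+90)%180-90
        out.append((np.array(c)/1000,a,s,r["conf"]))
        if show: print(cam,thing,"conf %.2f"%r["conf"],"c",np.round(c,1),"mean",np.round(P.mean(0)*1000,1),"ang %.1f"%a,"size",np.round(s,1),"px",np.round(r["extent"]))
    return out
def go(x,y,z,yaw=None):
    "remaining shift in tool units; yaw = direction of tool x (deg, mod 180)"
    o=robot.get_obs();T=R.from_quat(o["orientation"]);M=T.as_matrix()
    d=np.array([x,y,z])-o["ee_pos"]
    cur=np.degrees(np.arctan2(M[1,0],M[0,0]))
    print("pos",np.round(o["ee_pos"]*1000,1),"yaw %.1f"%cur,"gap %.3f"%o["finger_gap"],"F",np.round(o["contact_force"],1),"t %.2f"%o["t"])
    if yaw is None:yaw=cur
    # rotate to tool-down with closest yaw
    dy=(yaw-cur+90)%180-90;y2=np.radians(cur+dy)
    G=np.c_[[np.cos(y2),np.sin(y2),0],[np.sin(y2),-np.cos(y2),0],[0,0,-1]]
    rv=(T.inv()*R.from_matrix(G)).as_rotvec()
    print("turn units",np.round(np.degrees(rv)/4,2)," shift now",np.round(M.T@d/.025,2)," shift after turn",np.round(G.T@d/.025,2),"j6 %.2f"%o["joints"][5])
E
python3 - <<'E'
from h import *
robot.grab_frame("top")
for t,z in(("rung0",.017),("barrel0",.0685),("rack",.06),("tray",.012),("kit_box",.072),("damper_knob",.19),("damper",.142),("glue_bottle",.1),("oil_tin",.13),("mallet",.05),("sanding_block",.03)): regs("top",t,z)
robot.grab_frame("side")
for t,z in(("damper_knob",.17),("barrel0",.0685),("rung0",.017),): regs("side",t,z)
E
```

```text
top rung0 conf 0.89 c [ 382.6 -360.4] mean [ 383.4 -360.8] ang -89.4 size [185.9  29.4] px [467. 306.  87.  11.]
top rung0 conf 0.86 c [ 513.6 -358.3] mean [ 514.4 -356.6] ang 84.8 size [185.8  30.7] px [466. 245.  84.  18.]
top rung0 conf 0.61 c [ 579.1 -360.3] mean [ 579.4 -360.5] ang -89.1 size [183.7  25.5] px [465. 217.  81.  12.]
top barrel0 conf 0.81 c [623.9  97.8] mean [622.7  97.7] ang 4.1 size [184.1  35.1] px [265. 191.  19.  84.]
top rack conf 0.97 c [622.7 -20.4] mean [618.7 -27.9] ang -86.5 size [324.6 182.5] px [319. 195. 153.  92.]
top rack conf 0.67 c [ 573.6 -344.5] mean [ 573.6 -344.2] ang 89.0 size [175.7  28.1] px [465. 219.  80.  11.]
top tray conf 0.88 c [ 483.1 -360.1] mean [ 479.3 -359.7] ang -1.0 size [285.6 217.5] px [466. 260.  96. 129.]
top tray conf 0.62 c [ 579.8 -363.2] mean [ 579.9 -364.1] ang -89.2 size [186.7  30.2] px [466. 218.  83.  15.]
top kit_box conf 0.80 c [380.1 321.9] mean [379.3 322.4] ang -2.2 size [233.7 218.1] px [156. 306. 113. 107.]
top damper_knob conf 0.98 c [580.6 334.4] mean [576.  331.8] ang 2.1 size [104.4  33.3] px [136. 200.
[... 439 characters left out ...]
[326. 306. 156.  58.]
top sanding_block conf 0.91 c [438.3 103.9] mean [438. 104.] ang 89.0 size [114.9  66.8] px [263. 278.  51.  34.]
side damper_knob conf 0.56 c [563.8 348.2] mean [555.8 354. ] ang 9.5 size [108.6  48. ] px [159. 322.  51.  31.]
side barrel0 conf 0.81 c [618.1 100.9] mean [616.4 100.6] ang 2.2 size [188.7  45.4] px [250. 275.  63.  38.]
side rung0 conf 0.84 c [ 508.5 -354.7] mean [ 509.4 -353. ] ang 87.5 size [192.6  36.3] px [392. 220.  40.  28.]
side rung0 conf 0.79 c [ 576.5 -355.9] mean [ 575.6 -350.6] ang -87.2 size [198.4  36.3] px [369. 211.  38.  31.]
side rung0 conf 0.56 c [ 382.6 -357.4] mean [ 380.9 -351.1] ang -87.0 size [191.1  32.2] px [433. 237.  32.  36.]
```

```bash
python3 - <<'E'
from h import *
f=cv2.imread("pics/top0.png")
a=cv2.resize(f[135:245,90:250],None,fx=5,fy=5,interpolation=cv2.INTER_CUBIC)[:, :800]
b=cv2.resize(f[140:245,235:403],None,fx=4.7,fy=4.7,interpolation=cv2.INTER_CUBIC)
c=np.zeros((600,800,3),np.uint8)
a=cv2.resize(f[140:235,95:215],None,fx=4,fy=4,interpolation=cv2.INTER_CUBIC)
b=cv2.resize(f[145:240,238:398],None,fx=5,fy=5,interpolation=cv2.INTER_CUBIC)
cv2.imwrite("pics/rackc.png",b); 
s=cv2.imread("pics/side0.png")
b2=cv2.resize(s[265:360,90:230],None,fx=2.2,fy=2.2)
a2=cv2.resize(s[195:320,205:350],None,fx=2.2,fy=2.2)
C=np.zeros((590,800,3),np.uint8)
C[:285,:360]=cv2.resize(a,(360,285)); C[:209,370:370+308]=b2
C[300:300+275,370:370+319]=a2
C[300:300+214,:360]=cv2.resize(b,(360,214))
cv2.imwrite("pics/c1.png",C)
E
```

```text
(no output)
```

View pics/c1.png

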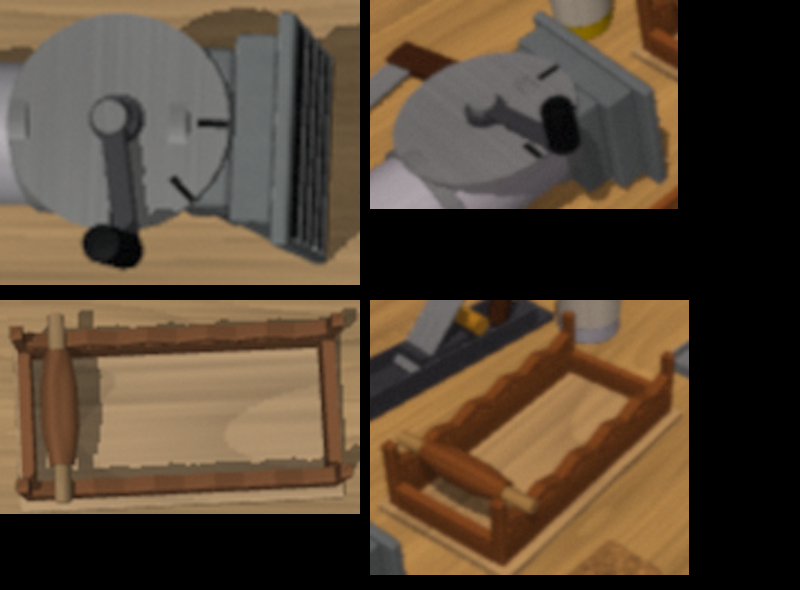

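```bash
python3 - <<'E'
from h import *
m=robot.camera_model("top")
print("knob",ray(m,[129.3,220.7],.19),"hinge hub",ray(m,[131.7,179],.155), "marks",ray(m,[[165.7,181],[156,202.7]],.131))
# rack fit: posts tops (95mm) in crop px
b=np.array([[17,333],[346,318],[22,487],[348,468]],float)-[0,300]
px=b/360*160+[238,145]
P=ray(m,px,.095);print(P)
for c in P: pass
go(.58,.34,.3,90); 
E
```

```text
knob [[0.54232171 0.33805356 0.19      ]] hinge hub [[0.62866013 0.34988121 0.155     ]] marks [[0.63082878 0.29109979 0.131     ]
 [0.58642623 0.30896676 0.131     ]]
[[ 0.68677947  0.13642097  0.095     ]
 [ 0.70699533 -0.17408585  0.095     ]
 [ 0.54157194  0.12871552  0.095     ]
 [ 0.56384211 -0.17598237  0.095     ]]
pos [ 282.9 -557.3  222.6] yaw 116.9 gap 1.001 F [0.6 0.1 0.6] t 0.90
turn units [0.   0.   6.73]  shift now [26.62 26.84 -3.1 ]  shift after turn [35.89 11.88 -3.1 ] j6 -0.26
```

Emit:
arm_command(
  plan=[
    [0,0,-0.5,0,0,0.96],
    [0,0,-0.5,0,0,0.96],
    [0,0,-0.5,0,0,0.96],
    [0,0,-0.5,0,0,0.96],
    [0,0,-0.5,0,0,0.96],
    [0,0,-0.5,0,0,0.96],
    [0,0,0,0,0,0.96],
    [0,0,0,0,0,0],
  ],
  fingers=-1,
)

```text
t: 1.7
ee_pos: [0.2827, -0.557, 0.3]
orientation: [0.714, 0.701, 0.0, -0.001]
contact_force: [-0.5, -0.6, -0.5]
finger_gap: 0.998
```

Emit:
arm_command(
  plan=[
    [1,0.3,0,0,0,0],
    [1,0.3,0,0,0,0],
    [1,0.3,0,0,0,0],
    [1,0.3,0,0,0,0],
    [1,0.3,0,0,0,0],
    [1,0.3,0,0,0,0],
    [1,0.3,0,0,0,0],
    [1,0.3,0,0,0,0],
  ],
)

```text
t: 2.5
ee_pos: [0.3456, -0.3528, 0.297]
orientation: [0.711, 0.703, -0.0, -0.003]
contact_force: [0.5, 0.4, 0.7]
finger_gap: 0.999
```

Emit:
arm_command(
  plan=[
    [1,0.3,0,0,0,0],
    [1,0.3,0,0,0,0],
    [1,0.3,0,0,0,0],
    [1,0.3,0,0,0,0],
    [1,0.3,0,0,0,0],
    [1,0.3,0,0,0,0],
    [1,0.3,0,0,0,0],
    [1,0.3,0,0,0,0],
  ],
)

```text
t: 3.3
ee_pos: [0.4068, -0.1444, 0.297]
orientation: [0.706, 0.708, -0.0, -0.003]
contact_force: [0.6, -0.3, 0.7]
finger_gap: 1.002
```

```bash
python3 - <<'E'
from h import *
go(.542,.338,.3,90)
E
```

```text
pos [ 406.8 -144.4  297. ] yaw 90.1 gap 1.002 F [ 0.6 -0.3  0.7] t 3.30
turn units [-0.06 -0.05  0.03]  shift now [19.28  5.45 -0.07]  shift after turn [19.29  5.41 -0.12] j6 -1.60
```

Emit:
arm_command(
  plan=[
    [1,0.28,0,0,0,0],
    [1,0.28,0,0,0,0],
    [1,0.28,0,0,0,0],
    [1,0.28,0,0,0,0],
    [1,0.28,0,0,0,0],
    [1,0.28,0,0,0,0],
    [1,0.28,0,0,0,0],
    [1,0.28,0,0,0,0],
  ],
)

```text
t: 4.1
ee_pos: [0.4609, 0.0647, 0.2973]
orientation: [0.701, 0.713, 0.0, -0.002]
contact_force: [-0.2, 0.1, 0.3]
finger_gap: 0.998
```

Emit:
arm_command(
  plan=[
    [1,0.28,0,0,0,0],
    [1,0.28,0,0,0,0],
    [1,0.28,0,0,0,0],
    [1,0.28,0,0,0,0],
    [1,0.28,0,0,0,0],
    [1,0.28,0,0,0,0],
    [1,0.28,0,0,0,0],
    [0,0,0,0,0,0],
  ],
)

```text
t: 4.9
ee_pos: [0.5063, 0.2506, 0.2957]
orientation: [0.695, 0.719, -0.001, -0.003]
contact_force: [-0.9, -0.2, -0.9]
finger_gap: 0.996
```

```bash
python3 - <<'E'
from h import *
go(.542,.338,.3,90)
f=robot.grab_frame("wrist");cv2.imwrite("pics/w1.png",f)
m=robot.camera_model("wrist")
print(np.round(m["extrinsics"],3).tolist(),m["intrinsics"][0])
for t in("damper_knob","damper"): regs("wrist",t,.19)
E
```

```text
pos [506.3 250.6 295.7] yaw 92.0 gap 0.996 F [-0.9 -0.2 -0.9] t 4.90
turn units [-0.07 -0.03  0.49]  shift now [ 3.45  1.55 -0.17]  shift after turn [ 3.5   1.43 -0.17] j6 -2.28
[[-0.033, -0.967, -0.252, 0.436], [0.999, -0.032, -0.009, 0.247], [0.001, -0.252, 0.968, 0.457], [0.0, 0.0, 0.0, 1.0]] [428.99636783   0.         315.55519895]
wrist damper_knob conf 0.91 c [563.  337.7] mean [556.6 332.1] ang 9.1 size [96.5 32.4] px [440. 323.  52. 133.]
wrist damper_knob conf 0.60 c [417.8 302.5] mean [416.8 303.6] ang 87.8 size [139.5 116.6] px [417. 103. 266. 205.]
wrist damper conf 0.55 c [563.2 336.3] mean [558.  331.6] ang 9.0 size [96.7 32.5] px [440. 325.  52. 132.]
```

View pics/w1.png

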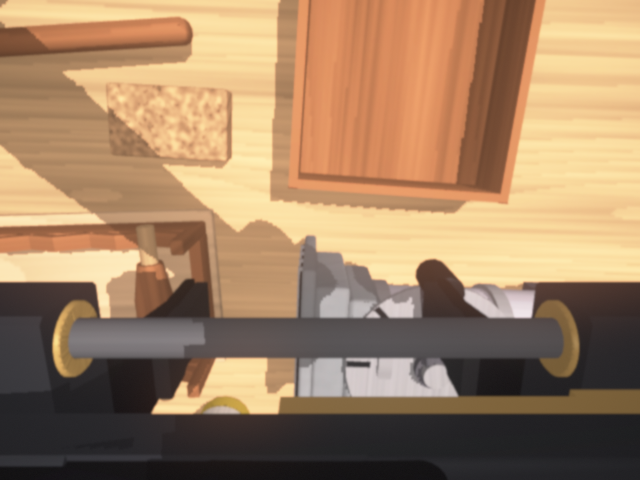

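The wrist view shows the knob top at about (431,271), the half-way mark at (382,311), the open mark at (358,364) and the hub at (430,373).

```bash
python3 - <<'E'
from h import *
m=robot.camera_model("wrist")
print("knob",ray(m,[431,271],.19),"hub",ray(m,[430,373],.155),"marks",ray(m,[[382,311],[358,364]],.131))
go(.542,.337,.3,94)
E
```

```text
knob [[0.52461981 0.3247612  0.19      ]] hub [[0.62141018 0.34270984 0.155     ]] marks [[0.57999787 0.30522308 0.131     ]
 [0.62934099 0.28817631 0.131     ]]
pos [505.6 247.8 296.5] yaw 91.8 gap 1.003 F [ 0.7 -0.9 -0.7] t 5.05
turn units [-0.07 -0.03 -0.55]  shift now [ 3.52  1.57 -0.14]  shift after turn [ 3.46  1.7  -0.14] j6 -2.28
```

Emit:
arm_command(
  plan=[
    [0.85,0.4,0,0,0,0],
    [0.85,0.4,0,0,0,0],
    [0.85,0.4,0,0,0,0],
    [0.85,0.4,0,0,0,0],
    [0,0,0,0,0,-1],
    [0,0,0,0,0,-1],
    [0,0,0,0,0,-1],
    [0,0,0,0,0,-1],
  ],
)

```text
t: 5.85
ee_pos: [0.5437, 0.3276, 0.2994]
orientation: [0.587, 0.81, -0.0, -0.002]
contact_force: [-0.3, -0.0, -0.1]
finger_gap: 0.996
```

Emit:
arm_command(
  plan=[
    [0,0,0,0,0,-1],
    [0,0,0,0,0,-1],
    [0,0,0,0,0,-1],
    [0,0,0,0,0,-1],
    [0,0,0,0,0,-1],
    [0,0,0,0,0,-1],
    [0,0,0,0,0,-1],
    [0,0,0,0,0,-1],
  ],
)

```text
t: 6.65
ee_pos: [0.5431, 0.3168, 0.3029]
orientation: [0.332, 0.943, 0.001, -0.002]
contact_force: [0.0, -0.0, -0.1]
finger_gap: 1.004
```

Emit:
arm_command(
  plan=[
    [0,0,0,0,0,-1],
    [0,0,0,0,0,-1],
    [0,0,0,0,0,-1],
    [0,0,0,0,0,-1],
    [0,0,0,0,0,-1],
    [0,0,0,0,0,-1],
    [0,0,0,0,0,-1],
    [0,0,0,0,0,-1],
  ],
)

```text
t: 7.45
ee_pos: [0.5424, 0.3058, 0.3066]
orientation: [0.049, 0.999, 0.002, -0.001]
contact_force: [0.2, -0.8, 0.2]
finger_gap: 0.998
```

```bash
python3 - <<'E'
from h import *
go(.541,.338,.154,180)
f=robot.grab_frame("wrist");cv2.imwrite("pics/w2.png",f)
E
```

```text
pos [542.4 305.8 306.6] yaw 174.3 gap 0.998 F [ 0.2 -0.8  0.2] t 7.45
turn units [ 0.06 -0.02 -1.41]  shift now [0.17 1.25 6.11]  shift after turn [0.05 1.29 6.11] j6 -0.87
```

View pics/w2.png

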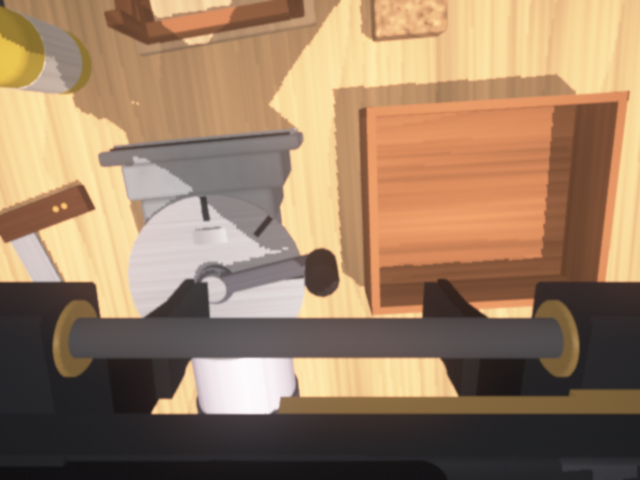

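Here the knob top is at ~(322,277), the hub top at (214,286) and the marks at (205,209) for open and (263,226) for half.

```bash
python3 - <<'E'
from h import *
m=robot.camera_model("wrist")
print("knobtop",ray(m,[322,278],.19),"hub",ray(m,[214,286],.155),"marks",ray(m,[[205,209],[263,226]],.131))
print(proj(m,[[.541,.338,.19],[.541,.338,.145]]))
f=cv2.imread("pics/w2.png").sum(2)[235:318,295:350]<90
ys,xs=np.nonzero(f);print(xs.min()+295,xs.max()+295,ys.min()+235,ys.max()+235,xs.mean()+295,ys.mean()+235)
E
```

```text
knobtop [[0.54058916 0.33747656 0.19      ]] hub [[0.62541632 0.34866975 0.155     ]] marks [[0.62906611 0.29187956 0.131     ]
 [0.58485191 0.31020435 0.131     ]]
[[321.47618112 278.76940453]
 [320.65085449 258.93353082]]Traceback (most recent call last):
  File "<stdin>", line 6, in <module>
    return umr_minimum(a, axis, None, out, keepdims, initial, where)
ValueError: zero-size array to reduction operation minimum which has no identity
```

Emit:
arm_command(
  plan=[
    [0,0,0,0,0,-0.7],
    [0,0,0,0,0,-0.7],
    [0.03,0.5,0,0,0,0],
    [0.03,0.5,0.5,0,0,0],
    [0,0.35,0.8,0,0,0],
    [0,0,0.8,0,0,0],
    [0,0,0.8,0,0,0],
    [0,0,0.8,0,0,0],
  ],
)

```text
t: 8.3
ee_pos: [0.541, 0.3421, 0.2131]
orientation: [0.004, 1.0, 0.005, 0.002]
contact_force: [-0.5, -0.4, -0.3]
finger_gap: 1.001
```

```bash
python3 - <<'E'
from h import *
go(.541,.338,.154,180)
E
```

```text
pos [541.  342.1 213.1] yaw 179.5 gap 1.001 F [-0.5 -0.4 -0.3] t 8.30
turn units [ 0.15  0.06 -0.11]  shift now [ 0.01 -0.19  2.36]  shift after turn [-0.   -0.16  2.36] j6 -0.82
```

Emit:
arm_command(
  plan=[
    [0,-0.16,0.6,0.1,0,0],
    [0,0,0.6,0,0,0],
    [0,0,0.6,0,0,0],
    [0,0,0.5,0,0,0],
    [0,0,0,0,0,0],
    [0,0,0,0,0,0],
    [0,0,0,0,0,0],
    [0,0,0,0,0,0],
  ],
)

```text
t: 9.1
ee_pos: [0.5378, 0.3404, 0.1456]
orientation: [0.006, 1.0, -0.002, -0.001]
contact_force: [0.3, -1.9, 1.2]
finger_gap: 1.001
```

Emit:
arm_command(
  plan=[
    [0,0,0,0,0,0],
    [0,0,0,0,0,0],
    [0,0,0,0,0,0],
    [0,0,0,0,0,0],
    [0,0,0,0,0,0],
    [0,0,0,0,0,0],
    [0,0,0,0,0,0],
    [0,0,0,0,0,0],
  ],
  fingers=1,
  force=6,
)

```text
t: 9.9
ee_pos: [0.5384, 0.3418, 0.1455]
orientation: [0.006, 1.0, -0.0, -0.0]
contact_force: [1.3, -1.0, 0.1]
finger_gap: 0.357
```

```bash
python3 - <<'E'
from h import *
go(.541,.338,.154,180)
a=np.radians(188.5+5.2*(np.arange(16)+.5))
print(np.round(np.c_[np.sin(a),np.cos(a)]*.33,2).tolist())
E
```

```text
pos [538.4 341.8 145.5] yaw 179.3 gap 0.357 F [ 1.3 -1.   0.1] t 9.90
turn units [-0.01 -0.   -0.18]  shift now [-0.11 -0.15 -0.34]  shift after turn [-0.11 -0.15 -0.34] j6 -0.83
[[-0.06, -0.32], [-0.09, -0.32], [-0.12, -0.31], [-0.15, -0.29], [-0.17, -0.28], [-0.2, -0.26], [-0.22, -0.24], [-0.24, -0.22], [-0.26, -0.2], [-0.28, -0.18], [-0.29, -0.15], [-0.31, -0.12], [-0.32, -0.09], [-0.32, -0.06], [-0.33, -0.04], [-0.33, -0.01]]
```

Emit:
arm_command(
  plan=[
    [0,0,-0.2,0,0,0],
    [0,0,-0.2,0,0,0],
    [0,0,0,0,0,0],
    [0,0,0,0,0,0],
    [-0.06,-0.32,0,0,0,0],
    [-0.09,-0.32,0,0,0,0],
    [-0.12,-0.31,0,0,0,0],
    [-0.15,-0.29,0,0,0,0],
  ],
)

```text
t: 10.7
ee_pos: [0.5497, 0.3107, 0.1528]
orientation: [0.005, 1.0, 0.001, 0.001]
contact_force: [-2.1, 0.9, 1.1]
finger_gap: 0.283
```

```bash
python3 - <<'E'
from h import *
go(.541,.338,.154,180)
o=robot.get_obs()["ee_pos"]-[.628,.351,0];print(np.degrees(np.arctan2(o[1],o[0]))%360,np.hypot(*o[:2]))
E
```

```text
pos [549.7 310.7 152.8] yaw 179.4 gap 0.283 F [-2.1  0.9  1.1] t 10.70
turn units [ 0.04  0.02 -0.15]  shift now [ 0.36  1.09 -0.05]  shift after turn [ 0.35  1.09 -0.05] j6 -0.78
207.2216715331701 0.0880470021872819
```

Emit:
arm_command(
  plan=[
    [-0.16,-0.28,0,0,0,0],
    [-0.19,-0.27,0,0,0,0],
    [-0.21,-0.25,0,0,0,0],
    [-0.24,-0.23,0,0,0,0],
    [-0.26,-0.21,0,0,0,0],
    [-0.28,-0.18,0,0,0,0],
    [-0.29,-0.15,0,0,0,0],
    [-0.31,-0.13,0,0,0,0],
  ],
)

```text
t: 11.5
ee_pos: [0.5984, 0.2571, 0.1527]
orientation: [0.006, 1.0, -0.004, -0.004]
contact_force: [-3.8, -2.5, 3.3]
finger_gap: 0.269
```

```bash
python3 - <<'E'
from h import *
go(.631,.261,.154,180)
o=robot.get_obs()["ee_pos"]-[.628,.351,0];print(np.degrees(np.arctan2(o[1],o[0]))%360,np.hypot(*o[:2]))
E
```

```text
pos [598.4 257.1 152.7] yaw 179.3 gap 0.269 F [-3.8 -2.5  3.3] t 11.50
turn units [-0.11 -0.12 -0.18]  shift now [-1.3   0.17 -0.07]  shift after turn [-1.31  0.16 -0.05] j6 -0.67
252.48870625612372 0.09846920312856104
```

Emit:
arm_command(
  plan=[
    [-0.32,0.06,0,0,0,0],
    [-0.32,0.06,0,0,0,0],
    [-0.32,0.03,0,0,0,0],
    [-0.3,0,0,0,0,0],
    [-0.3,0,0,0,0,0],
    [-0.2,0,0,0,0,0],
    [-0.2,0,0,0,0,0],
    [0,0,0,0,0,0],
  ],
)

```text
t: 12.3
ee_pos: [0.6419, 0.2593, 0.1497]
orientation: [0.007, 1.0, -0.008, -0.018]
contact_force: [-13.1, -0.8, 5.9]
finger_gap: 0.585
```

```bash
python3 - <<'E'
from h import *
go(.631,.261,.154,180)
o=robot.get_obs()["ee_pos"]-[.628,.351,0];print(np.degrees(np.arctan2(o[1],o[0]))%360,np.hypot(*o[:2]))
E
```

```text
pos [641.9 259.3 149.7] yaw 179.2 gap 0.585 F [-13.1  -0.8   5.9] t 12.30
turn units [-0.23 -0.51 -0.2 ]  shift now [ 0.44  0.06 -0.16]  shift after turn [ 0.44  0.07 -0.17] j6 -0.62
278.61497379738915 0.09274061125338634
```

Emit:
arm_command(
  plan=[
    [0,0,0,0,0,0],
    [0,0,0,0,0,0],
    [0,0,0,0,0,0],
    [0,0,-0.5,0,0.3,0],
    [0,0,-0.8,0,0,0],
    [0,0,-1,0,0,0],
    [0,0,-1,0,0,0],
    [0,0,-1,0,0,0],
  ],
  fingers=-1,
)

```text
t: 13.1
ee_pos: [0.6517, 0.2639, 0.2554]
orientation: [0.007, 1.0, -0.007, -0.027]
contact_force: [0.6, 1.1, -0.2]
finger_gap: 0.994
```

Emit:
arm_command(
  plan=[
    [0,-1,-0.8,0,0,0],
    [0,-1,-0.5,0,0,0],
    [0,-1,-0.5,0,0,0],
    [0,-1,0,0,0,0],
    [0,-1,0,0,0,0],
    [0,-1,0,0,0,0],
    [0,-0.5,0,0,0,0],
    [0,0,0,0,0,0],
  ],
)

```text
t: 13.9
ee_pos: [0.6605, 0.0995, 0.3107]
orientation: [0.006, 1.0, -0.002, -0.014]
contact_force: [-0.9, -0.0, 0.5]
finger_gap: 1.003
```

```bash
python3 - <<'E'
from h import *
go(.616,.096,.3,4)
f=robot.grab_frame("wrist");cv2.imwrite("pics/w3.png",f)
regs("wrist","barrel0",.0685)
t=robot.grab_frame("top");regs("top","barrel0",.0685);regs("top","rung0",.017)
cv2.imwrite("pics/w3.png",np.hstack([cv2.resize(f,(400,300)),cv2.resize(t[130:250,80:240],(400,300))]))
E
```

```text
pos [660.5  99.5 310.7] yaw 179.3 gap 1.003 F [-0.9 -0.   0.5] t 13.90
turn units [-0.05 -0.42 -1.17]  shift now [ 1.76 -0.16  0.48]  shift after turn [ 1.78 -0.02  0.43] j6 -0.40
wrist barrel0 conf 0.83 c [619.9  99.6] mean [620.5  99.4] ang 3.2 size [183.2  36.1] px [351. 202. 191.  42.]
top barrel0 conf 0.68 c [595.9  95.2] mean [598.8  95.3] ang 4.8 size [128.3  35.6] px [265. 205.  17.  58.]
top rung0 conf 0.91 c [ 579.1 -359.1] mean [ 579.5 -358.6] ang -89.2 size [181.3  25.5] px [464. 218.  79.  11.]
top rung0 conf 0.86 c [ 514.1 -359.3] mean [ 514.3 -357. ] ang 85.6 size [183.5  27.3] px [468. 246.  82.  14.]
top rung0 conf 0.77 c [ 383.7 -360.4] mean [ 383.6 -360.2] ang -89.5 size [185.8  31.6] px [467. 305.  83.  12.]
```

View pics/w3.png

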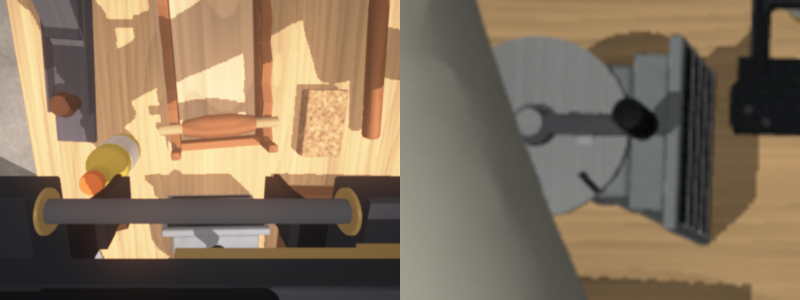

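The damper shows fully open, with the lever over the open mark. The barrel is still in its groove. I still need the height of the rack's end crossbar.

```bash
python3 - <<'E'
from h import *
mt=robot.camera_model("top");mw=robot.camera_model("wrist")
print("knob",ray(mt,[172,175.2],.19))
for z in(.02,.03,.04,.05,.06,.07): print(z,ray(mt,[249.6,189],z)[0,:2],ray(mw,[360,227],z)[0,:2])
f=robot.grab_frame("wrist")
cv2.imwrite("pics/w4.png",cv2.resize(f[150:290,230:470],(800,467),interpolation=cv2.INTER_CUBIC))
E
```

```text
knob [[0.62982203 0.2616412  0.19      ]]
0.02 [0.63880239 0.1356103 ] [0.60306082 0.1369147 ]
0.03 [0.63686975 0.13441162] [0.60441016 0.13461143]
0.04 [0.63493711 0.13321295] [0.60575949 0.13230816]
0.05 [0.63300447 0.13201427] [0.60710882 0.13000489]
0.06 [0.63107183 0.13081559] [0.60845816 0.12770162]
0.07 [0.62913919 0.12961691] [0.60980749 0.12539835]
```

View pics/w4.png

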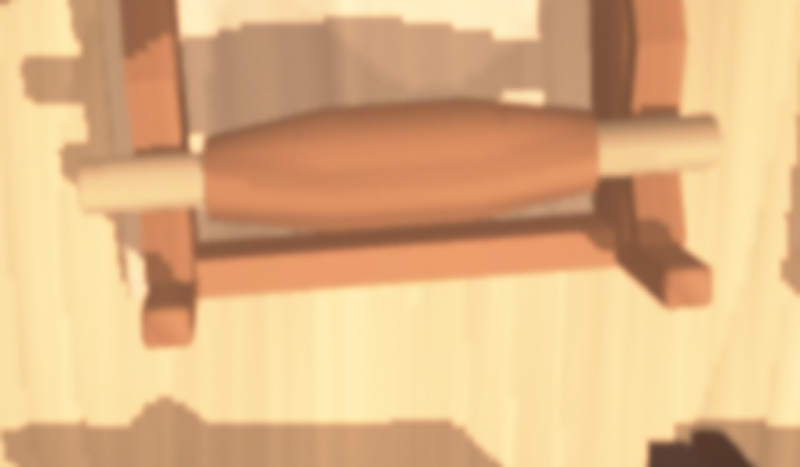

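```bash
python3 - <<'E'
from h import *
mw=robot.camera_model("wrist")
print("barrel",ray(mw,[350.3,198.9],.0685),"posts",ray(mw,[[280.4,247.5],[436.4,235.5]],.095))
go(.620,.098,.25,94)
E
```

```text
barrel [[0.61925462 0.09817688 0.0685    ]] posts [[0.68541758 0.1375491  0.095     ]
 [0.54298301 0.12868237 0.095     ]]
pos [660.  101.9 310. ] yaw 179.5 gap 0.999 F [0.7 0.5 0. ] t 14.20
turn units [-0.38 -0.3  21.38]  shift now [ 1.52 -0.16  2.45]  shift after turn [-0.05 -1.61  2.4 ] j6 -0.40
```

Emit:
arm_command(
  plan=[
    [0,0,0,0,-0.4,1],
    [0,0,0,0,0,1],
    [0,0,0,0,0,1],
    [0,0,0,0,0,1],
    [0,0,0,0,0,1],
    [0,0,0,0,0,1],
    [0,0,0,0,0,1],
    [0,0,0,0,0,1],
  ],
)

```text
t: 15.0
ee_pos: [0.66, 0.1099, 0.3082]
orientation: [0.286, 0.958, -0.003, -0.0]
contact_force: [-0.4, 0.2, -0.1]
finger_gap: 0.999
```

Emit:
arm_command(
  plan=[
    [0,0,0,0,0,1],
    [0,0,0,0,0,1],
    [0,0,0,0,0,1],
    [0,0,0,0,0,1],
    [0,0,0,0,0,1],
    [0,0,0,0,0,1],
    [0,0,0,0,0,1],
    [0,0,0,0,0,1],
  ],
)

```text
t: 15.8
ee_pos: [0.6598, 0.1179, 0.3064]
orientation: [0.545, 0.839, -0.003, -0.0]
contact_force: [-0.2, 0.7, 0.2]
finger_gap: 1.0
```

```bash
python3 - <<'E'
from h import *
go(.620,.098,.15,94)
E
```

```text
pos [659.8 117.9 306.4] yaw 114.0 gap 1.000 F [-0.2  0.7  0.2] t 15.80
turn units [-0.08  0.07  5.  ]  shift now [-0.06 -1.74  6.27]  shift after turn [-0.68 -1.65  6.26] j6 -1.57
```

Emit:
arm_command(
  plan=[
    [0,0,0,0,0,1],
    [0,0,0,0,0,1],
    [0,0,0,0,0,1],
    [0,0,0,0,0,1],
    [0,0,0,0,0,1],
    [-0.4,-0.6,0.8,0,0,0],
    [-0.4,-0.6,0.8,0,0,0],
    [0,-0.4,0.8,0,0,0],
  ],
  fingers=-0.5,
)

```text
t: 16.6
ee_pos: [0.6225, 0.1032, 0.2461]
orientation: [0.684, 0.729, -0.0, 0.002]
contact_force: [0.2, 0.5, 0.5]
finger_gap: 0.753
```

```bash
python3 - <<'E'
from h import *
go(.620,.098,.055,94)
E
```

```text
pos [622.5 103.2 246.1] yaw 93.6 gap 0.753 F [0.2 0.5 0.5] t 16.60
turn units [ 0.04  0.05 -0.09]  shift now [-0.17 -0.13  7.64]  shift after turn [-0.2  -0.12  7.64] j6 -1.93
```

Emit:
arm_command(
  plan=[
    [-0.1,-0.1,0.9,0,0,0],
    [-0.1,0,0.9,0,0,0],
    [0,0,0.9,0,0,0],
    [0,0,0.9,0,0,0],
    [0,0,0.9,0,0,0],
    [0,0,0.7,0,0,0],
    [0,0,0.4,0,0,0],
    [0,0,0,0,0,0],
  ],
)

```text
t: 17.4
ee_pos: [0.6178, 0.1033, 0.0985]
orientation: [0.681, 0.732, -0.002, 0.001]
contact_force: [-0.6, 0.2, 0.9]
finger_gap: 0.749
```

```bash
python3 - <<'E'
from h import *
go(.620,.098,.055,94)
E
```

```text
pos [617.8 103.3  98.5] yaw 94.1 gap 0.749 F [-0.6  0.2  0.9] t 17.40
turn units [-0.    0.06  0.03]  shift now [-0.21  0.07  1.74]  shift after turn [-0.22  0.07  1.74] j6 -1.93
```

Emit:
arm_command(
  plan=[
    [-0.3,0.03,0.6,0,0,0],
    [-0.15,0,0.6,0,0,0],
    [-0.1,0,0.4,0,0,0],
    [0,0,0.1,0,0,0],
    [0,0,0,0,0,0],
    [0,0,0,0,0,0],
    [0,0,0,0,0,0],
    [0,0,0,0,0,0],
  ],
)

```text
t: 18.2
ee_pos: [0.6249, 0.0927, 0.0617]
orientation: [0.679, 0.734, 0.004, 0.005]
contact_force: [0.8, 0.4, 0.1]
finger_gap: 0.751
```

```bash
python3 - <<'E'
from h import *
go(.620,.098,.055,94)
E
```

```text
pos [624.9  92.7  61.7] yaw 94.4 gap 0.751 F [0.8 0.4 0.1] t 18.20
turn units [0.18 0.03 0.1 ]  shift now [ 0.23 -0.18  0.26]  shift after turn [ 0.23 -0.18  0.27] j6 -1.91
```

Emit:
arm_command(
  plan=[
    [0.2,-0.1,0.2,0,0,0],
    [0,0,0,0,0,0],
    [0,0,0,0,0,0],
    [0,0,0,0,0,0],
    [0,0,0,0,0,0],
    [0,0,0,0,0,0],
    [0,0,0,0,0,0],
    [0,0,0,0,0,0],
  ],
  fingers=1,
  force=25,
)

```text
t: 19.0
ee_pos: [0.6221, 0.0983, 0.057]
orientation: [0.679, 0.734, 0.005, 0.005]
contact_force: [-0.4, -0.7, 0.0]
finger_gap: 0.399
```

```bash
python3 - <<'E'
from h import *
go(.380,.321,.055,94)
E
```

```text
pos [622.1  98.3  57. ] yaw 94.4 gap 0.399 F [-0.4 -0.7  0. ] t 19.00
turn units [0.2  0.02 0.1 ]  shift now [ 9.63 -8.97 -0.06]  shift after turn [ 9.56 -9.04  0.08] j6 -1.92
```

Emit:
arm_command(
  plan=[
    [0,0,-0.3,0,0,0],
    [0,0,-0.6,0,0,0],
    [0,0,-0.8,0,0,0],
    [0,0,-0.9,0,0,0],
    [0,0,-0.9,0,0,0],
    [0,0,-0.9,0,0,0],
    [0,0,-0.9,0,0,0],
    [0,0,-0.9,0,0,0],
  ],
)

```text
t: 19.8
ee_pos: [0.6171, 0.0969, 0.2157]
orientation: [0.68, 0.734, 0.0, 0.003]
contact_force: [0.5, -0.1, -0.9]
finger_gap: 0.401
```

Emit:
arm_command(
  plan=[
    [0.5,-0.5,0,0,0,0],
    [0.8,-0.8,0,0,0,0],
    [0.9,-0.9,0,0,0,0],
    [0.9,-0.9,0,0,0,0],
    [0.9,-0.9,0,0,0,0],
    [0.9,-0.9,0,0,0,0],
    [0.9,-0.9,0,0,0,0],
    [0.9,-0.9,0,0,0,0],
  ],
)

```text
t: 20.6
ee_pos: [0.4284, 0.2543, 0.2145]
orientation: [0.682, 0.731, 0.001, 0.003]
contact_force: [1.4, 1.0, -0.5]
finger_gap: 0.402
```

```bash
python3 - <<'E'
from h import *
go(.380,.321,.1,90)
E
```

```text
pos [428.4 254.3 214.5] yaw 94.0 gap 0.402 F [ 1.4  1.  -0.5] t 20.60
turn units [0.08 0.05 1.  ]  shift now [ 2.81 -1.77  4.56]  shift after turn [ 2.67 -1.93  4.58] j6 -2.37
```

Emit:
arm_command(
  plan=[
    [0.7,-0.4,0,0,0,0.5],
    [0.7,-0.4,0,0,0,0.5],
    [0.7,-0.4,0,0,0,0.3],
    [0.6,-0.4,0.5,0,0,0],
    [0.2,0,0.8,0,0,0],
    [0,0,0.8,0,0,0],
    [0,0,0.8,0,0,0],
    [0,0,0.5,0,0,0],
  ],
)

```text
t: 21.4
ee_pos: [0.374, 0.329, 0.1254]
orientation: [0.713, 0.702, 0.0, 0.001]
contact_force: [0.1, 0.0, -0.1]
finger_gap: 0.402
```

```bash
python3 - <<'E'
from h import *
go(.380,.321,.020,90)
E
```

```text
pos [374.  329.  125.4] yaw 89.1 gap 0.402 F [ 0.1  0.  -0.1] t 21.40
turn units [ 0.03  0.02 -0.22]  shift now [-0.31  0.24  4.22]  shift after turn [-0.32  0.24  4.21] j6 -2.64
```

Emit:
arm_command(
  plan=[
    [-0.2,0.2,0.6,0,0,0],
    [-0.1,0.1,0.8,0,0,0],
    [0,0,0.8,0,0,0],
    [0,0,0.8,0,0,0],
    [0,0,0.6,0,0,0],
    [0,0,0.3,0,0,0],
    [0,0,0,0,0,0],
    [0,0,0,0,0,0],
  ],
)

```text
t: 22.2
ee_pos: [0.3743, 0.3165, 0.0212]
orientation: [0.712, 0.702, -0.005, 0.002]
contact_force: [-0.3, 0.3, -0.9]
finger_gap: 0.404
```

```bash
python3 - <<'E'
from h import *
go(.380,.321,.018,90)
E
```

```text
pos [374.3 316.5  21.2] yaw 89.2 gap 0.404 F [-0.3  0.3 -0.9] t 22.20
turn units [-0.06  0.13 -0.19]  shift now [0.18 0.23 0.12]  shift after turn [0.18 0.23 0.13] j6 -2.62
```

Emit:
arm_command(
  plan=[
    [0,0,0.1,0,0,0],
    [0,0,0,0,0,0],
    [0,0,0,0,0,0],
    [0,0,0,0,0,0],
    [0,0,0,0,0,0],
    [0,0,-0.5,0,0,0],
    [0,0,-0.8,0,0,0],
    [0,0,-0.9,0,0,0],
  ],
  fingers=-0.4,
)

```text
t: 23.0
ee_pos: [0.3741, 0.3166, 0.0753]
orientation: [0.712, 0.702, -0.005, 0.002]
contact_force: [0.9, 1.2, 0.2]
finger_gap: 0.702
```

Emit:
arm_command(
  plan=[
    [0,0,-0.9,0,0,0],
    [0,0,-0.9,0,0,0],
    [0,0,-0.9,0,0,-1],
    [0,0,-0.9,0,0,-1],
    [0,0,-0.9,0,0,-1],
    [0,0,-0.9,0,0,-1],
    [0,0,-0.9,0,0,-1],
    [0,0,-0.3,0,0,-1],
  ],
)

```text
t: 23.8
ee_pos: [0.3748, 0.3174, 0.2502]
orientation: [0.544, 0.839, -0.003, 0.001]
contact_force: [0.7, 0.4, -0.3]
finger_gap: 0.701
```

Emit:
arm_command(
  plan=[
    [0,0,0,0,0,-1],
    [0,0,0,0,0,-1],
    [0,0,0,0,0,-1],
    [0,0,0,0,0,-1],
    [0,0,0,0,0,-1],
    [0,0,0,0,0,-1],
    [0,0,0,0,0,-1],
    [0,0,0,0,0,-1],
  ],
)

```text
t: 24.6
ee_pos: [0.3744, 0.3169, 0.2532]
orientation: [0.28, 0.96, -0.0, -0.0]
contact_force: [-0.5, 0.2, -0.0]
finger_gap: 0.7
```

Emit:
arm_command(
  plan=[
    [0,0,0,0,0,-1],
    [0,0,0,0,0,-1],
    [0,0,0,0,0,-1],
    [0,0,0,0,0,-1],
    [0,0,0,0,0,-1],
    [0,0,0,0,0,-1],
    [0,0,0,0,0,-1],
    [0,-0.6,0,0,0,-1],
  ],
)

```text
t: 25.4
ee_pos: [0.3726, 0.3011, 0.253]
orientation: [-0.007, 1.0, 0.0, -0.001]
contact_force: [-0.6, -0.2, -0.0]
finger_gap: 0.704
```

```bash
python3 - <<'E'
from h import *
go(.50,-.28,.28,180)
robot.grab_frame("top")
regs("top","barrel0",.026);
E
```

```text
pos [372.6 301.1 253. ] yaw -179.2 gap 0.704 F [-0.6 -0.2 -0. ] t 25.40
turn units [ 0.   -0.02  0.2 ]  shift now [ -4.76 -23.31  -1.09]  shift after turn [ -5.09 -23.24  -1.08] j6 -1.00
top barrel0 conf 0.77 c [375.  321.2] mean [374.9 320.6] ang 1.8 size [182.2  37.2] px [161. 304.  19.  85.]
```

Emit:
arm_command(
  plan=[
    [-0.2,-0.8,-0.2,0,0,0.1],
    [-0.2,-1,-0.2,0,0,0],
    [-0.2,-1,-0.2,0,0,0],
    [-0.2,-1,-0.2,0,0,0],
    [-0.2,-1,-0.2,0,0,0],
    [-0.2,-1,0,0,0,0],
    [-0.2,-1,0,0,0,0],
    [-0.2,-1,0,0,0,0],
  ],
)

```text
t: 26.3
ee_pos: [0.4136, 0.1015, 0.28]
orientation: [0.003, 1.0, 0.001, 0.001]
contact_force: [1.1, -0.1, -0.5]
finger_gap: 0.696
```

Emit:
arm_command(
  plan=[
    [-0.2,-1,0,0,0,0],
    [-0.2,-1,0,0,0,0],
    [-0.2,-1,0,0,0,0],
    [-0.2,-1,0,0,0,0],
    [-0.2,-1,0,0,0,0],
    [-0.2,-1,0,0,0,0],
    [-0.2,-1,0,0,0,0],
    [-0.2,-1,0,0,0,0],
  ],
)

```text
t: 27.1
ee_pos: [0.4537, -0.1059, 0.2809]
orientation: [0.009, 1.0, 0.003, 0.004]
contact_force: [0.3, -0.2, 0.1]
finger_gap: 0.704
```

Emit:
arm_command(
  plan=[
    [-0.3,-1,0,0,0,0],
    [-0.3,-1,0,0,0,0],
    [-0.3,-1,0,0,0,0],
    [-0.3,-1,0,0,0,0],
    [-0.3,-1,0,0,0,0],
    [-0.3,-1,0,0,0,0],
    [-0.2,-0.6,0,0,0,0],
    [0,0,0,0,0,0],
  ],
)

```text
t: 27.9
ee_pos: [0.5032, -0.2811, 0.2797]
orientation: [0.018, 1.0, 0.003, 0.004]
contact_force: [-0.1, -0.5, -0.4]
finger_gap: 0.701
```

```bash
python3 - <<'E'
from h import *
go(.514,-.358,.05,180)
f=robot.grab_frame("wrist");cv2.imwrite("pics/w5.png",f)
regs("wrist","rung0",.017)
robot.grab_frame("top");regs("top","rung0",.017);regs("top","tray",.016)
E
```

```text
pos [ 503.2 -281.1  279.7] yaw 178.0 gap 0.701 F [-0.1 -0.5 -0.4] t 27.90
turn units [ 0.08  0.13 -0.5 ]  shift now [-0.46 -3.11  9.17]  shift after turn [-0.43 -3.08  9.19] j6 0.20
wrist rung0 conf 0.96 c [ 577.2 -357.2] mean [ 577.2 -361.1] ang -88.8 size [184.   28.3] px [235. 113.  46. 200.]
wrist rung0 conf 0.74 c [ 606.6 -113. ] mean [ 590.4 -123.4] ang -86.4 size [152.8 139.9] px [227. 347. 143. 135.]
wrist rung0 conf 0.61 c [ 381.4 -357.3] mean [ 381.5 -361.8] ang -89.5 size [185.2  30.5] px [444. 106.  37. 206.]
top rung0 conf 0.76 c [ 383.  -410.6] mean [ 381.3 -402.7] ang -89.5 size [85.4 24.8] px [488. 306.  36.  10.]
top rung0 conf 0.60 c [ 510.4 -399.7] mean [ 508.9 -399. ] ang -0.7 size [25.3  9.3] px [485. 249.   8.  14.]
top tray conf 0.86 c [ 434.9 -415.4] mean [ 383.3 -419.8] ang -1.6 size [189.6  94.3] px [490. 281.  44.  86.]
```

View pics/w5.png

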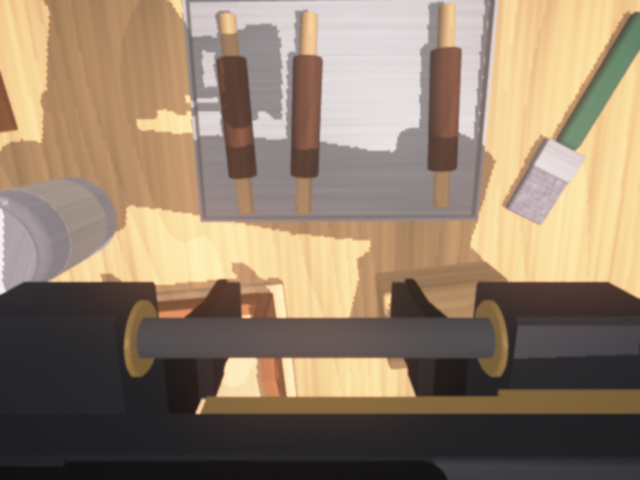

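The tray view shows the three rungs at about (237,115), (307,115) and (444,107), all lying within the tray.

```bash
python3 - <<'E'
from h import *
m=robot.camera_model("wrist")
for e in([228,13],[245,213]),([310,12],[304,212]),([448,4],[441,207]):
    P=ray(m,e,.017)*1000; d=P[0]-P[1]; print(np.round(P.mean(0)[:2],1),"len %.1f ang %.1f"%(np.hypot(*d[:2]),np.degrees(np.arctan2(d[1],d[0]))%180))
go(.514,-.358,.10,178)
E
```

```text
[ 577.4 -356.3] len 183.1 ang 90.5
[ 510.8 -355. ] len 182.6 ang 86.1
[ 380.6 -356.6] len 183.5 ang 90.6
pos [ 502.6 -278.9  280.7] yaw 178.2 gap 0.700 F [ 0.6  0.2 -0.1] t 28.15
turn units [0.09 0.14 0.05]  shift now [-0.48 -3.19  7.21]  shift after turn [-0.56 -3.15  7.23] j6 0.20
```

Emit:
arm_command(
  plan=[
    [-0.1,-0.8,0.5,0.1,0.1,0.3],
    [-0.1,-0.8,0.9,0,0,0.2],
    [-0.1,-0.8,0.9,0,0,0],
    [-0.1,-0.7,0.9,0,0,0],
    [0,0,0.9,0,0,0],
    [0,0,0.9,0,0,0],
    [0,0,0.9,0,0,0],
    [0,0,0.6,0,0,0],
  ],
  fingers=-0.15,
)

```text
t: 28.95
ee_pos: [0.5113, -0.3606, 0.1134]
orientation: [0.033, 0.999, -0.002, 0.004]
contact_force: [0.1, 0.6, 0.2]
finger_gap: 0.577
```

```bash
python3 - <<'E'
from h import *
go(.512,-.3565,.05,176)
E
```

```text
pos [ 511.3 -360.6  113.4] yaw 176.2 gap 0.577 F [0.1 0.6 0.2] t 28.95
turn units [-0.06  0.13  0.05]  shift now [0.01 0.17 2.54]  shift after turn [-0.02  0.16  2.54] j6 0.29
```

Emit:
arm_command(
  plan=[
    [0,0.1,0.5,0,0.1,0],
    [0,0.1,0.7,0,0,0],
    [0,0,0.6,0,0,0],
    [0,0,0.6,0,0,0],
    [0,0,0.5,0,0,0],
    [0,0,0.3,0,0,0],
    [0,0,0,0,0,0],
    [0,0,0,0,0,0],
  ],
)

```text
t: 29.75
ee_pos: [0.511, -0.355, 0.0256]
orientation: [0.033, 0.999, -0.002, -0.002]
contact_force: [0.3, -0.5, -0.3]
finger_gap: 0.573
```

```bash
python3 - <<'E'
from h import *
go(.512,-.3565,.009,176)
E
```

```text
pos [ 511.  -355.    25.6] yaw 176.2 gap 0.573 F [ 0.3 -0.5 -0.3] t 29.75
turn units [-0.06 -0.06  0.06]  shift now [-0.05 -0.05  0.67]  shift after turn [-0.05 -0.06  0.67] j6 0.27
```

Down the last 16 mm, then close.

Emit:
arm_command(
  plan=[
    [0,0,0.4,0,0,0],
    [0,0,0.25,0,0,0],
    [0,0,0,0,0,0],
    [0,0,0,0,0,0],
    [0,0,0,0,0,0],
    [0,0,0,0,0,0],
    [0,0,0,0,0,0],
    [0,0,0,0,0,0],
  ],
)

```text
t: 30.55
ee_pos: [0.5125, -0.3559, 0.0106]
orientation: [0.033, 0.999, -0.003, 0.0]
contact_force: [-0.0, -0.2, -0.6]
finger_gap: 0.574
```

Emit:
arm_command(
  plan=[
    [0,0,0,0,0,0],
    [0,0,0,0,0,0],
    [0,0,0,0,0,0],
    [0,0,0,0,0,0],
    [0,0,0,0,0,0],
    [0,0,0,0,0,0],
    [0,0,0,0,0,0],
    [0,0,0,0,0,0],
  ],
  fingers=1,
  force=25,
)

```text
t: 31.35
ee_pos: [0.5127, -0.3559, 0.0109]
orientation: [0.033, 0.999, -0.003, 0.0]
contact_force: [-0.6, -0.3, -0.7]
finger_gap: 0.319
```

```bash
python3 - <<'E'
from h import *
go(.512,-.3565,.2,176)
E
```

```text
pos [ 512.7 -355.9   10.9] yaw 176.3 gap 0.319 F [-0.6 -0.3 -0.7] t 31.35
turn units [-0.09  0.02  0.07]  shift now [ 0.02 -0.07 -7.56]  shift after turn [ 0.02 -0.02 -7.56] j6 0.27
```

Emit:
arm_command(
  plan=[
    [0,0,-0.4,0,0,0],
    [0,0,-0.7,0,0,0],
    [0,0,-0.9,0,0,0],
    [0,0,-1,0,0,0],
    [0,0,-1,0,0,0],
    [0,0,-1,0,0,-0.6],
    [0,0,-1,0,0,-1],
    [0,0,-1,0,0,-1],
  ],
)

```text
t: 32.15
ee_pos: [0.5095, -0.3536, 0.1917]
orientation: [-0.061, 0.998, -0.001, -0.004]
contact_force: [0.2, -0.3, -0.4]
finger_gap: 0.313
```

Emit:
arm_command(
  plan=[
    [0,0,-1,0,0,-1],
    [0,0,-1,0,0,-1],
    [0,0,-0.5,0,0,-1],
    [0,0,0,0,0,-1],
    [0,0,0,0,0,-1],
    [0,0,0,0,0,-1],
    [0,0,0,0,0,-1],
    [0,0,0,0,0,-1],
  ],
)

```text
t: 32.95
ee_pos: [0.5096, -0.3535, 0.2697]
orientation: [-0.345, 0.939, -0.005, 0.002]
contact_force: [0.2, -0.1, -0.6]
finger_gap: 0.315
```

Emit:
arm_command(
  plan=[
    [0,0,0,0,0,-1],
    [0,0,0,0,0,-1],
    [0,0,0,0,0,-1],
    [0,0,0,0,0,-1],
    [0,0,0,0,0,-1],
    [0,0,0,0,0,-1],
    [0,0,0,0,0,-1],
    [0,0,0,0,0,-1],
  ],
)

```text
t: 33.75
ee_pos: [0.5069, -0.3522, 0.275]
orientation: [-0.6, 0.8, -0.006, 0.001]
contact_force: [0.1, 0.5, -0.7]
finger_gap: 0.315
```

```bash
python3 - <<'E'
from h import *
go(.49,-.02,.26,274)
E
```

```text
pos [ 506.9 -352.2  275. ] yaw -106.3 gap 0.315 F [ 0.1  0.5 -0.7] t 33.75
turn units [-0.15 -0.1  -5.06]  shift now [-12.57   4.37   0.49]  shift after turn [-13.3   -0.25   0.6 ] j6 1.63
```

Emit:
arm_command(
  plan=[
    [0,0,0,0,0,-1],
    [0,0,0,0,0,-1],
    [0,0,0,0,0,-1],
    [0,0,0,0,0,-1],
    [0,0,0,0,0,-1],
    [-0.6,0,0,0,0,0],
    [-0.9,0,0,0,0,0],
    [-1,0,0,0,0,0],
  ],
)

```text
t: 34.55
ee_pos: [0.499, -0.2881, 0.2782]
orientation: [0.733, -0.681, 0.007, -0.001]
contact_force: [0.1, 0.5, -0.2]
finger_gap: 0.311
```

Emit:
arm_command(
  plan=[
    [-1,0,0,0,0,0],
    [-1,0,0,0,0,0],
    [-1,0,0,0,0,0],
    [-1,0,0,0,0,0],
    [-1,0,0,0,0,0],
    [-1,0,0,0,0,0],
    [-1,0,0,0,0,0],
    [-1,0,0,0,0,0],
  ],
)

```text
t: 35.35
ee_pos: [0.4786, -0.0756, 0.2806]
orientation: [0.73, -0.684, 0.007, -0.003]
contact_force: [0.5, 1.3, 0.2]
finger_gap: 0.312
```

Emit:
arm_command(
  plan=[
    [-1,0,0,0,0,0],
    [-0.8,0,0,0,0,0],
    [-0.4,0,0,0,0,0],
    [0,0,0,0,0,0],
    [0,0,0,0,0,0],
    [0,0,0,0,0,0],
    [0,0,0,0,0,0],
    [0,0,0,0,0,0],
  ],
)

```text
t: 36.15
ee_pos: [0.4713, -0.0165, 0.2826]
orientation: [0.729, -0.684, 0.008, -0.005]
contact_force: [-0.2, 0.1, -0.8]
finger_gap: 0.318
```

```bash
python3 - <<'E'
from h import *
go(.49,-.02,.26,274)
f=robot.grab_frame("wrist");cv2.imwrite("pics/w6.png",f)
regs("wrist","rack",.07)
E
```

```text
pos [471.3 -16.5 282.6] yaw -86.4 gap 0.318 F [-0.2  0.1 -0.8] t 36.15
turn units [-0.25 -0.07 -0.09]  shift now [ 0.18 -0.72  0.92]  shift after turn [ 0.19 -0.74  0.9 ] j6 1.31
wrist rack conf 0.57 c [587.9 -20.7] mean [591.2 -19.5] ang -86.3 size [335.7 107.3] px [328.  70. 400. 139.]
```

View pics/w6.png

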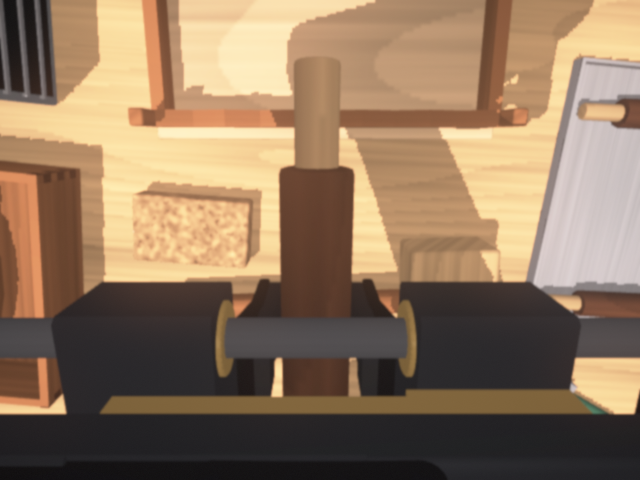

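The held rung's tenon tip is at (317,62) and its body end at (317,169). The rack's near post tops are at about (137,117) and (519,117).

```bash
python3 - <<'E'
from h import *
m=robot.camera_model("wrist");o=robot.get_obs();M=R.from_quat(o["orientation"]).as_matrix()
z=o["ee_pos"][2]+.0065
for px in([317,62],[317,169]):
    P=ray(m,px,z)[0];print("rung pt tool frame",np.round(M.T@(P-o["ee_pos"])*1000,1))
P=ray(m,[[137,117],[519,117]],.095);print(np.round(P*1000,1),"ang",np.degrees(np.arctan2(*(P[0]-P[1])[:2])), "len",np.linalg.norm(P[0]-P[1]))
c=np.array([.6246,-.0185]);a=np.radians(3.9);u=np.array([-np.sin(a),np.cos(a)]);v=np.array([np.cos(a),np.sin(a)])
for s in(-.152,.152):
  print(s,proj(m,[[*(c+u*s-v*.072),.095]]),)
print((np.mean(P[:,:2],0)+v*.072)*1000)
E
```

```text
rung pt tool frame [  0.2 -90.7  -4.9]
rung pt tool frame [  0.2 -54.8  -5.5]
[[ 542.2  127.4   95. ]
 [ 561.1 -172.    95. ]] ang -3.6089755839240727 len 0.299944288841162
-0.152 [[523.32261695 114.56162809]]
0.152 [[135.86690691 116.60223763]]
[623.45682889 -17.39893856]
```

```bash
python3 - <<'E'
from h import *
go(.624,-.0183,.15,273.8)
E
```

```text
pos [471.3 -16.4 282.6] yaw -86.4 gap 0.313 F [-1.   0.3  0.1] t 36.25
turn units [-0.25 -0.07 -0.04]  shift now [ 0.44 -5.99  5.41]  shift after turn [ 0.48 -6.09  5.3 ] j6 1.31
```

Emit:
arm_command(
  plan=[
    [-0.3,-0.5,0,-0.3,0,0],
    [-0.1,-0.8,0,0,0,0],
    [-0.1,-1,0,0,0,0],
    [-0.1,-1,0,0,0,0],
    [0,-1,0,0,0,0],
    [0,-0.9,0,0,0,0],
    [0,-0.7,0,0,0,0],
    [0,-0.3,0,0,0,0],
  ],
)

```text
t: 37.05
ee_pos: [0.6302, 0.0065, 0.2809]
orientation: [0.728, -0.686, -0.0, 0.004]
contact_force: [-0.6, -0.1, 0.1]
finger_gap: 0.314
```

```bash
python3 - <<'E'
from h import *
go(.624,-.0183,.10,273.8)
E
```

```text
pos [630.2   6.5 280.9] yaw -86.6 gap 0.314 F [-0.6 -0.1  0.1] t 37.05
turn units [ 0.08 -0.07 -0.09]  shift now [0.94 0.27 7.24]  shift after turn [0.97 0.31 7.24] j6 1.36
```

Emit:
arm_command(
  plan=[
    [0.5,0.2,0.3,0,0,0],
    [0.5,0.1,0.8,0,0,0],
    [0,0,0.9,0,0,0],
    [0,0,0.9,0,0,0],
    [0,0,0.9,0,0,0],
    [0,0,0.9,0,0,0],
    [0,0,0.8,0,0,0],
    [0,0,0.4,0,0,0],
  ],
)

```text
t: 37.85
ee_pos: [0.6172, -0.0264, 0.1287]
orientation: [0.726, -0.687, -0.001, 0.004]
contact_force: [0.4, 0.2, -1.6]
finger_gap: 0.313
```

```bash
python3 - <<'E'
from h import *
go(.624,-.0183,.066,273.8)
E
```

```text
pos [617.2 -26.4 128.7] yaw -86.8 gap 0.313 F [ 0.4  0.2 -1.6] t 37.85
turn units [ 0.1  -0.07 -0.15]  shift now [-0.32 -0.31  2.5 ]  shift after turn [-0.3  -0.29  2.51] j6 1.40
```

Emit:
arm_command(
  plan=[
    [-0.25,-0.25,0.3,0.1,0,-0.15],
    [0,0,0.3,0,0,0],
    [0,0,0.3,0,0,0],
    [0,0,0.3,0,0,0],
    [0,0,0,0,0,0],
    [0,0,0,0,0,0],
    [0,0,0,0,0,0],
    [0,0,0,0,0,0],
  ],
)

```text
t: 38.65
ee_pos: [0.6238, -0.02, 0.0985]
orientation: [0.73, -0.683, 0.003, 0.0]
contact_force: [-0.5, -0.3, -0.9]
finger_gap: 0.312
```

```bash
python3 - <<'E'
from h import *
go(.624,-.0183,.064,273.8)
E
```

```text
pos [623.8 -20.   98.5] yaw -86.2 gap 0.312 F [-0.5 -0.3 -0.9] t 38.65
turn units [-0.05 -0.07  0.01]  shift now [-0.08 -0.01  1.38]  shift after turn [-0.07 -0.01  1.38] j6 1.40
```

Well aligned. I'll lower it into the groove.

Emit:
arm_command(
  plan=[
    [-0.06,0,0.4,0,0,0],
    [0,0,0.4,0,0,0],
    [0,0,0.3,0,0,0],
    [0,0,0.2,0,0,0],
    [0,0,0.1,0,0,0],
    [0,0,0,0,0,0],
    [0,0,0,0,0,0],
    [0,0,0,0,0,0],
  ],
)

```text
t: 39.45
ee_pos: [0.6243, -0.0185, 0.0626]
orientation: [0.731, -0.683, 0.004, 0.0]
contact_force: [-1.1, 0.3, 0.7]
finger_gap: 0.314
```

```bash
python3 - <<'E'
from h import *
go(.624,-.0183,.062,273.8)
E
```

```text
pos [624.3 -18.5  62.6] yaw -86.1 gap 0.314 F [-1.1  0.3  0.7] t 39.45
turn units [-0.06 -0.08  0.03]  shift now [-0.01  0.01  0.02]  shift after turn [-0.01  0.01  0.02] j6 1.40
```

Emit:
arm_command(
  plan=[
    [0,0,0,0,0,0],
    [0,0,0,0,0,0],
    [0,0,0,0,0,0],
    [0,0,0,0,0,0],
    [0,0,-0.3,0,0,0],
    [0,0,-0.6,0,0,0],
    [0,0,-0.8,0,0,0],
    [0,0,-1,0,0,0],
  ],
  fingers=-0.1,
)

```text
t: 40.25
ee_pos: [0.6217, -0.0187, 0.1285]
orientation: [0.731, -0.683, 0.001, 0.004]
contact_force: [1.3, -0.7, -0.2]
finger_gap: 0.544
```

Emit:
arm_command(
  plan=[
    [0,0,-1,0,0,0],
    [0,0,-1,0,0,0],
    [0,0,-1,0,0,0],
    [0.4,0.1,-1,0,0,0],
    [0.7,0.2,-1,0,0,0],
    [1,0.3,-0.8,0,0,0],
    [1,0.4,0,0,0,0],
    [1,0.4,0,0,0,0],
  ],
)

```text
t: 41.05
ee_pos: [0.5957, -0.123, 0.2907]
orientation: [0.733, -0.68, 0.007, -0.001]
contact_force: [0.6, 0.7, 0.4]
finger_gap: 0.547
```

Emit:
arm_command(
  plan=[
    [1,0.4,0,0,0,0],
    [1,0.4,0,0,0,0],
    [1,0.4,0,0,0,0],
    [1,0.4,0,0,0,0],
    [1,0.4,0,0,0,0],
    [0.5,0.2,0,0,0,1],
    [0,0,0,0,0,1],
    [0,0,0,0,0,1],
  ],
)

```text
t: 41.85
ee_pos: [0.5463, -0.2736, 0.2982]
orientation: [-0.653, 0.757, -0.01, 0.005]
contact_force: [-0.6, -0.3, 0.2]
finger_gap: 0.549
```

Emit:
arm_command(
  plan=[
    [0,0,0,0,0,1],
    [0,0,0,0,0,1],
    [0,0,0,0,0,1],
    [0,0,0,0,0,1],
    [0,0,0,0,0,1],
    [0,0,0,0,0,1],
    [0,0,0,0,0,1],
    [0,0,0,0,0,1],
  ],
)

```text
t: 42.65
ee_pos: [0.5446, -0.2744, 0.3036]
orientation: [-0.407, 0.913, -0.01, 0.009]
contact_force: [-0.7, 0.1, -0.0]
finger_gap: 0.547
```

Emit:
arm_command(
  plan=[
    [0,0,0,0,0,1],
    [0,0,0,0,0,1],
    [0,0,0,0,0,1],
    [0,0,0,0,0,1],
    [0,0,0,0,0,1],
    [0,0,0,0,0,1],
    [0,0,0,0,0,1],
    [0,0,0,0,0,1],
  ],
)

```text
t: 43.45
ee_pos: [0.5432, -0.2743, 0.309]
orientation: [-0.128, 0.992, -0.008, 0.014]
contact_force: [0.8, 0.9, -0.1]
finger_gap: 0.551
```

```bash
python3 - <<'E'
from h import *
go(.577,-.357,.1,180)
f=robot.grab_frame("wrist");cv2.imwrite("pics/w7.png",f)
regs("wrist","rung0",.017)
t=robot.grab_frame("top");cv2.imwrite("pics/t7.png",t);regs("top","rung0",.0685)
E
```

```text
pos [ 543.2 -274.3  309. ] yaw -165.3 gap 0.551 F [ 0.8  0.9 -0.1] t 43.45
turn units [-0.22  0.41  3.68]  shift now [-0.25 -3.39  8.44]  shift after turn [-1.35 -3.31  8.36] j6 0.45
wrist rung0 conf 0.94 c [ 381.1 -357.4] mean [ 381.3 -361.1] ang -89.4 size [185.4  31.1] px [496. 157.  75. 177.]
wrist rung0 conf 0.64 c [ 577.3 -358.3] mean [ 577.3 -361.6] ang -88.8 size [183.9  27.8] px [312. 106.  60. 186.]
top rung0 conf 0.75 c [633.6 -18.2] mean [633.8 -18.1] ang 3.4 size [182.6  27.6] px [317. 189.  15.  84.]
top rung0 conf 0.72 c [ 387.  -383.9] mean [ 387.1 -375.4] ang -89.5 size [87.6 25.8] px [486. 306.  43.  11.]
top rung0 conf 0.43 c [ 572.7 -375.2] mean [ 571.9 -372.3] ang -89.1 size [40.  24.2] px [481. 218.  22.  15.]
```

```bash
python3 - <<'E'
import cv2
t=cv2.imread("pics/t7.png")
cv2.imwrite("pics/t7c.png",cv2.resize(t[140:250,235:400],(800,533),interpolation=cv2.INTER_CUBIC))
E
```

```text
(no output)
```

View pics/t7c.png

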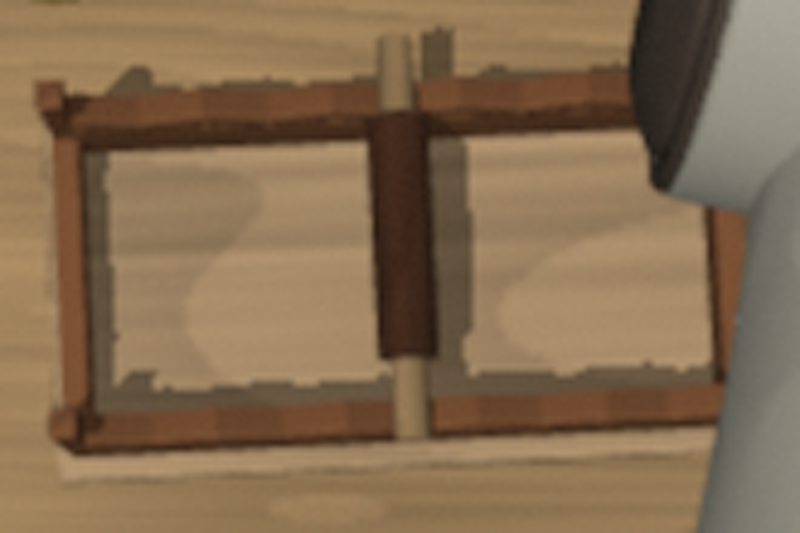

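The first rung lies in the middle groove, but about 9 mm too far in +x: its upper tenon overhangs and its body end touches the rail edge. I'll compare positions by wrist on the next trip and correct it. Now the next rung, at (577,-357).

Emit:
arm_command(
  plan=[
    [0,0,0,-0.2,0.4,1],
    [0,0,0,0,0,1],
    [0,0,0,0,0,1],
    [0,0,0,0,0,0.6],
    [-0.5,-0.9,0.7,0,0,0],
    [-0.5,-0.9,0.7,0,0,0],
    [-0.3,-0.9,0.7,0,0,0],
    [0,-0.5,0.7,0,0,0],
  ],
)

```text
t: 44.45
ee_pos: [0.5794, -0.3558, 0.2433]
orientation: [-0.007, 1.0, -0.004, 0.004]
contact_force: [0.1, -0.8, -0.1]
finger_gap: 0.549
```

```bash
python3 - <<'E'
from h import *
go(.577,-.3575,.08,180.8)
E
```

```text
pos [ 579.4 -355.8  243.3] yaw -179.2 gap 0.549 F [ 0.1 -0.8 -0.1] t 44.45
turn units [-0.11  0.12  0.01]  shift now [ 0.15 -0.02  6.53]  shift after turn [ 0.1  -0.07  6.53] j6 0.32
```

Emit:
arm_command(
  plan=[
    [0.1,0,0.7,-0.1,0.1,0],
    [0,0,0.9,0,0,0],
    [0,0,0.9,0,0,0],
    [0,0,0.9,0,0,0],
    [0,0,0.9,0,0,0],
    [0,0,0.9,0,0,0],
    [0,0,0.7,0,0,0],
    [0,0,0.4,0,0,0],
  ],
)

```text
t: 45.25
ee_pos: [0.5741, -0.353, 0.0766]
orientation: [-0.01, 1.0, 0.002, -0.002]
contact_force: [0.5, 0.5, -0.3]
finger_gap: 0.551
```

```bash
python3 - <<'E'
from h import *
go(.577,-.3575,.010,180.8)
E
```

```text
pos [ 574.1 -353.    76.6] yaw -178.8 gap 0.551 F [ 0.5  0.5 -0.3] t 45.25
turn units [ 0.06 -0.05  0.09]  shift now [-0.12 -0.19  2.66]  shift after turn [-0.11 -0.18  2.66] j6 0.34
```

Emit:
arm_command(
  plan=[
    [-0.12,-0.18,0.5,0,0,0.1],
    [0,0,0.7,0,0,0],
    [0,0,0.6,0,0,0],
    [0,0,0.4,0,0,0],
    [0,0,0.2,0,0,0],
    [0,0,0,0,0,0],
    [0,0,0,0,0,0],
    [0,0,0,0,0,0],
  ],
)

```text
t: 46.05
ee_pos: [0.5798, -0.3579, 0.0151]
orientation: [-0.008, 1.0, 0.001, 0.0]
contact_force: [-0.2, -0.3, 1.0]
finger_gap: 0.551
```

```bash
python3 - <<'E'
from h import *
go(.577,-.3575,.010,180.8)
E
```

```text
pos [ 579.8 -357.9   15.1] yaw -179.1 gap 0.551 F [-0.2 -0.3  1. ] t 46.05
turn units [0.02 0.01 0.02]  shift now [0.11 0.02 0.21]  shift after turn [0.11 0.02 0.21] j6 0.33
```

Emit:
arm_command(
  plan=[
    [0.1,0,0.2,0,0,0],
    [0,0,0,0,0,0],
    [0,0,0,0,0,0],
    [0,0,0,0,0,0],
    [0,0,0,0,0,0],
    [0,0,0,0,0,0],
    [0,0,0,0,0,0],
    [0,0,0,0,0,0],
  ],
  fingers=1,
  force=25,
)

```text
t: 46.85
ee_pos: [0.5777, -0.3582, 0.0115]
orientation: [-0.008, 1.0, 0.0, 0.002]
contact_force: [0.6, -0.5, -0.5]
finger_gap: 0.315
```

Emit:
arm_command(
  plan=[
    [0,0,-0.4,0,0,0],
    [0,0,-0.7,0,0,0],
    [0,0,-0.9,0,0,0],
    [0,0,-1,0,0,0],
    [0,0,-1,0,0,0],
    [0,0,-1,0,0,-0.8],
    [0,0,-1,0,0,-1],
    [0,0,-1,0,0,-1],
  ],
)

```text
t: 47.65
ee_pos: [0.5749, -0.3575, 0.193]
orientation: [-0.109, 0.994, 0.002, -0.002]
contact_force: [0.7, 0.4, -1.4]
finger_gap: 0.312
```

Emit:
arm_command(
  plan=[
    [0,0,-1,0,0,-1],
    [0,0,-1,0,0,-1],
    [0,0,-1,0,0,-1],
    [0,0,-1,0,0,-1],
    [0,0,-0.6,0,0,-1],
    [0,0,0,0,0,-1],
    [0,0,0,0,0,-1],
    [0,0,0,0,0,-1],
  ],
)

```text
t: 48.45
ee_pos: [0.5744, -0.3583, 0.3277]
orientation: [-0.39, 0.921, -0.005, 0.005]
contact_force: [0.4, -0.1, -0.8]
finger_gap: 0.313
```

Emit:
arm_command(
  plan=[
    [0,0,0,0,0,-1],
    [0,0,0,0,0,-1],
    [0,0,0,0,0,-1],
    [0,0,0,0,0,-1],
    [0,0,0,0,0,-1],
    [0,0,0,0,0,-1],
    [0,0,0,0,0,-1],
    [0,0,0,0,0,-1],
  ],
)

```text
t: 49.25
ee_pos: [0.5718, -0.3574, 0.3354]
orientation: [-0.638, 0.77, -0.008, 0.005]
contact_force: [0.6, -0.4, -1.9]
finger_gap: 0.314
```

```bash
python3 - <<'E'
from h import *
go(.44,-.05,.33,274)
E
```

```text
pos [ 571.8 -357.4  335.4] yaw -100.8 gap 0.314 F [ 0.6 -0.4 -1.9] t 49.25
turn units [-0.27 -0.08 -3.69]  shift now [-11.1    7.48   0.04]  shift after turn [-12.63   4.4    0.21] j6 1.70
```

Emit:
arm_command(
  plan=[
    [0,0,0,-0.2,0,-1],
    [0,0,0,0,0,-1],
    [0,0,0,0,0,-1],
    [0,0,0,0,0,-0.7],
    [-0.6,0.1,0,0,0,0],
    [-1,0.3,0,0,0,0],
    [-1,0.35,0,0,0,0],
    [-1,0.35,0,0,0,0],
  ],
)

```text
t: 50.05
ee_pos: [0.5341, -0.2693, 0.3389]
orientation: [0.734, -0.679, 0.004, -0.0]
contact_force: [0.3, 0.2, -0.8]
finger_gap: 0.313
```

Emit:
arm_command(
  plan=[
    [-1,0.4,0,0,0,0],
    [-1,0.4,0,0,0,0],
    [-1,0.4,0,0,0,0],
    [-1,0.4,0,0,0,0],
    [-1,0.4,0,0,0,0],
    [-1,0.4,0,0,0,0],
    [-1,0.4,0,0,0,0],
    [-0.8,0.3,0,0,0,0],
  ],
)

```text
t: 50.85
ee_pos: [0.4338, -0.0739, 0.3435]
orientation: [0.734, -0.679, 0.008, -0.004]
contact_force: [0.3, 0.6, -0.7]
finger_gap: 0.313
```

Emit:
arm_command(
  plan=[
    [-0.3,0,0,0,0,0],
    [0,0,0,0,0,0],
    [0,0,0,0,0,0],
    [0,0,0,0,0,0],
    [0,0,0,0,0,0],
    [0,0,0,0,0,0],
    [0,0,0,0,0,0],
    [0,0,0,0,0,0],
  ],
)

```text
t: 51.65
ee_pos: [0.4328, -0.0671, 0.3454]
orientation: [0.734, -0.679, 0.009, -0.005]
contact_force: [-0.4, -1.3, 0.1]
finger_gap: 0.312
```

```bash
python3 - <<'E'
from h import *
go(.44,-.05,.33,274)
f=robot.grab_frame("wrist");cv2.imwrite("pics/w8.png",f)
regs("wrist","rung0",.0685)
regs("wrist","rack",.07)
robot.grab_frame("top");regs("top","rack",.07);regs("top","rung0",.0685)
E
```

```text
pos [432.8 -67.1 345.4] yaw -85.5 gap 0.312 F [-0.4 -1.3  0.1] t 51.65
turn units [-0.27 -0.09  0.11]  shift now [-0.66 -0.33  0.62]  shift after turn [-0.66 -0.33  0.62] j6 1.42
wrist rung0 conf 0.96 c [386.5 -71.9] mean [401.2 -71. ] ang 5.1 size [366.1  78.5] px [314. 226.  78. 339.]
wrist rung0 conf 0.88 c [578.6 -20.5] mean [584.3 -20.3] ang 3.6 size [77.5 27.5] px [276.  44.  27.  86.]
wrist rung0 conf 0.77 c [ 393.4 -327.8] mean [ 393.3 -327.1] ang -89.1 size [169.1  25.5] px [555. 255. 158.  28.]
wrist rack conf 0.92 c [571.5 -18.4] mean [574.9 -21.5] ang -85.5 size [331.7  90.1] px [274.  52. 344. 105.]
top rack conf 0.80 c [620.3 -20.1] mean [616.8 -15.4] ang -86.4 size [321.3 181.7] px [319. 195. 154.  93.]
top rung0 conf 0.88 c [ 387.  -381.7] mean [ 386.9 -376.1] ang -89.4 size [96.3 25.7] px [485. 306.  44.  12.]
top rung0 conf 0.75 c [634.7 -17.8] mean [633.1 -18.3] ang 4.7 size [185.  30.] px [321. 188.  22.  84.]
top rung0 conf 0.55 c [522.9 -95.1] mean [521.3 -93. ] ang 0.4 size [75.9 39. ] px [352. 240.  21.  36.]
top rung0 conf 0.46 c [ 761.8 -269.2] mean [ 760.9 -269.1] ang -44.4 size [136.3  87.5] px [431. 133.  49.  56.]
```

View pics/w8.png

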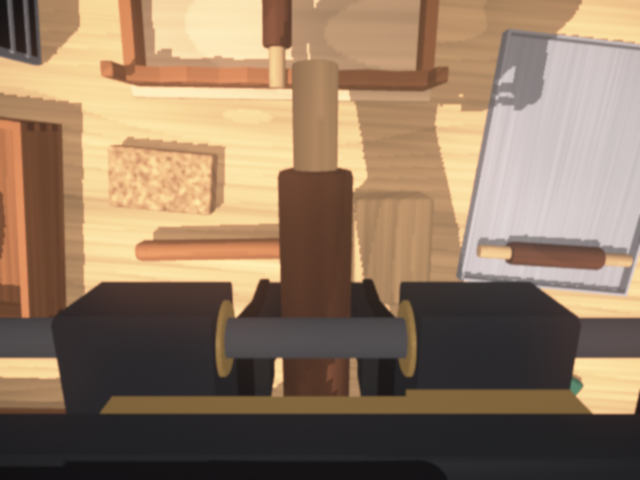

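```bash
python3 - <<'E'
from h import *
m=robot.camera_model("wrist")
print("tenon end",ray(m,[277,87],.0685),"body end",ray(m,[277,48],.0685))
f=cv2.imread("pics/w8.png");
print("rail edges crest: out",ray(m,[320,86],.065),"in",ray(m,[300,68],.065))
print("posts",ray(m,[[107,68],[441,73]],.095))
cv2.imwrite("pics/w8c.png",cv2.resize(f[0:110,90:460],(800,238),interpolation=cv2.INTER_CUBIC))
E
```

```text
tenon end [[ 0.54104836 -0.02276687  0.0685    ]] body end [[ 0.5760813  -0.02080176  0.0685    ]]
rail edges crest: out [[ 0.5455911 -0.0642967  0.065    ]] in [[ 0.56051131 -0.04367644  0.065     ]]
posts [[ 0.54273212  0.12824953  0.095     ]
 [ 0.56215516 -0.17254542  0.095     ]]
```

View pics/w8c.png

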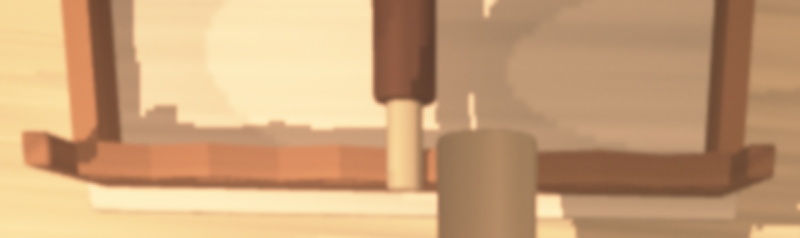

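The wrist view confirms the placed rung is about 8 mm too far in +x relative to the rack. The held rung is centred in the hand. I'll place it at s=-116 and then re-centre the first one.

```bash
python3 - <<'E'
from h import *
go(.631,-.134,.2,273.8)
E
```

```text
pos [432.8 -66.9 345.6] yaw -85.5 gap 0.315 F [ 0.2  0.4 -0.4] t 51.95
turn units [-0.27 -0.09  0.17]  shift now [ 3.26 -7.58  5.99]  shift after turn [ 3.2  -7.73  5.82] j6 1.42
```

Emit:
arm_command(
  plan=[
    [0.2,-0.5,0.5,-0.3,0,0],
    [0.4,-0.9,0.5,0,0,0],
    [0.4,-1,0.5,0,0,0],
    [0.4,-1,0.5,0,0,0],
    [0.4,-1,0.5,0,0,0],
    [0.4,-1,0.5,0,0,0],
    [0.3,-1,0.5,0,0,0],
    [0,-0.8,0,0,0,0],
  ],
)

```text
t: 52.75
ee_pos: [0.6234, -0.117, 0.2577]
orientation: [0.735, -0.678, 0.003, 0.001]
contact_force: [-0.6, 0.3, -0.6]
finger_gap: 0.31
```

```bash
python3 - <<'E'
from h import *
go(.631,-.134,.12,273.8)
E
```

```text
pos [ 623.4 -117.   257.7] yaw -85.4 gap 0.310 F [-0.6  0.3 -0.6] t 52.75
turn units [-0.03 -0.08  0.21]  shift now [ 0.67 -0.24  5.51]  shift after turn [ 0.7  -0.26  5.51] j6 1.58
```

Emit:
arm_command(
  plan=[
    [0.5,-0.2,0.5,0,0,0.2],
    [0.2,-0.1,0.8,0,0,0],
    [0,0,0.9,0,0,0],
    [0,0,0.9,0,0,0],
    [0,0,0.8,0,0,0],
    [0,0,0.6,0,0,0],
    [0,0,0.2,0,0,0],
    [0,0,0,0,0,0],
  ],
)

```text
t: 53.55
ee_pos: [0.6317, -0.1384, 0.13]
orientation: [0.729, -0.685, 0.0, 0.003]
contact_force: [0.2, 0.1, -1.4]
finger_gap: 0.311
```

```bash
python3 - <<'E'
from h import *
go(.631,-.134,.062,273.8)
E
```

```text
pos [ 631.7 -138.4  130. ] yaw -86.5 gap 0.311 F [ 0.2  0.1 -1.4] t 53.55
turn units [ 0.06 -0.08 -0.06]  shift now [-0.19  0.    2.72]  shift after turn [-0.18  0.02  2.72] j6 1.59
```

Emit:
arm_command(
  plan=[
    [-0.2,0,0.4,0.05,0,0],
    [0,0,0.5,0,0,0],
    [0,0,0.4,0,0,0],
    [0,0,0.2,0,0,0],
    [0,0,0,0,0,0],
    [0,0,0,0,0,0],
    [0,0,0,0,0,0],
    [0,0,0,0,0,0],
  ],
)

```text
t: 54.35
ee_pos: [0.633, -0.1334, 0.0922]
orientation: [0.729, -0.685, 0.004, 0.0]
contact_force: [-0.1, 0.1, -0.0]
finger_gap: 0.317
```

```bash
python3 - <<'E'
from h import *
go(.631,-.134,.062,273.8)
E
```

```text
pos [ 633.  -133.4   92.2] yaw -86.4 gap 0.317 F [-0.1  0.1 -0. ] t 54.35
turn units [-0.07 -0.09 -0.06]  shift now [0.01 0.09 1.21]  shift after turn [0.02 0.08 1.21] j6 1.58
```

Emit:
arm_command(
  plan=[
    [0,0.1,0.4,0,0,-0.05],
    [0,0,0.4,0,0,0],
    [0,0,0.25,0,0,0],
    [0,0,0.15,0,0,0],
    [0,0,0.05,0,0,0],
    [0,0,0,0,0,0],
    [0,0,0,0,0,0],
    [0,0,0,0,0,0],
  ],
)

```text
t: 55.15
ee_pos: [0.6311, -0.1338, 0.063]
orientation: [0.731, -0.683, 0.005, 0.0]
contact_force: [-0.9, 0.6, 2.4]
finger_gap: 0.316
```

```bash
python3 - <<'E'
from h import *
go(.631,-.134,.062,273.8)
E
```

```text
pos [ 631.1 -133.8   63. ] yaw -86.1 gap 0.316 F [-0.9  0.6  2.4] t 55.15
turn units [-0.09 -0.11  0.02]  shift now [0.01 0.01 0.04]  shift after turn [0.01 0.01 0.04] j6 1.59
```

Emit:
arm_command(
  plan=[
    [0,0,0,0,0,0],
    [0,0,0,0,0,0],
    [0,0,0,0,0,0],
    [0,0,0,0,0,0],
    [0,0,-0.3,0,0,0],
    [0,0,-0.6,0,0,0],
    [0,0,-0.8,0,0,0],
    [0,0,-0.8,0,0,0],
  ],
  fingers=-0.1,
)

```text
t: 55.95
ee_pos: [0.6286, -0.1336, 0.1236]
orientation: [0.731, -0.683, 0.002, 0.003]
contact_force: [0.2, -0.5, 1.4]
finger_gap: 0.55
```

Emit:
arm_command(
  plan=[
    [0,0,-0.4,0,0,0],
    [-0.5,0,0,0,0,0],
    [-0.8,0,0,0,0,0],
    [-0.9,0,0,0,0,0],
    [-0.9,0,0,0,0,0],
    [-0.7,0,0,0,0,0],
    [-0.3,0,0,0,0,0],
    [0,0,0,0,0,0],
  ],
)

```text
t: 56.75
ee_pos: [0.6203, -0.0241, 0.1331]
orientation: [0.73, -0.683, 0.002, 0.003]
contact_force: [0.2, -0.3, -0.2]
finger_gap: 0.548
```

```bash
python3 - <<'E'
from h import *
go(.627,-.0183,.062,273.8)
robot.grab_frame("top");regs("top","rung0",.0685)
E
```

```text
pos [620.3 -24.1 133.1] yaw -86.2 gap 0.548 F [ 0.2 -0.3 -0.2] t 56.75
turn units [ 0.02 -0.1   0.  ]  shift now [-0.23 -0.29  2.84]  shift after turn [-0.22 -0.28  2.84] j6 1.41
top rung0 conf 0.97 c [ 633.2 -132.6] mean [ 597.2 -136.9] ang 6.4 size [183.6  29.7] px [372. 189.  15.  85.]
top rung0 conf 0.85 c [ 386.6 -340.5] mean [ 386.3 -341.9] ang -89.5 size [174.4  25.8] px [465. 305.  79.  12.]
top rung0 conf 0.65 c [579.5 -22.1] mean [584.5 -21.8] ang 0.7 size [69.8 28.2] px [321. 213.  16.  31.]
```

Emit:
arm_command(
  plan=[
    [-0.2,-0.25,0.4,0,0,0],
    [0,0,0.6,0,0,0],
    [0,0,0.6,0,0,0],
    [0,0,0.5,0,0,0],
    [0,0,0.3,0,0,0],
    [0,0,0.1,0,0,0],
    [0,0,0,0,0,0],
    [0,0,0,0,0,0],
  ],
)

```text
t: 57.65
ee_pos: [0.6285, -0.0234, 0.0652]
orientation: [0.728, -0.686, 0.002, 0.003]
contact_force: [-0.6, -0.2, 0.7]
finger_gap: 0.544
```

```bash
python3 - <<'E'
from h import *
go(.627,-.0183,.062,273.8)
E
```

```text
pos [628.5 -23.4  65.2] yaw -86.6 gap 0.544 F [-0.6 -0.2  0.7] t 57.65
turn units [ 0.02 -0.1  -0.1 ]  shift now [-0.21  0.05  0.13]  shift after turn [-0.21  0.04  0.13] j6 1.40
```

Emit:
arm_command(
  plan=[
    [-0.2,0,0.1,0,0,-0.1],
    [0,0,0,0,0,0],
    [0,0,0,0,0,0],
    [0,0,0,0,0,0],
    [0,0,0,0,0,0],
    [0,0,0,0,0,0],
    [0,0,0,0,0,0],
    [0,0,0,0,0,0],
  ],
  fingers=1,
)

```text
t: 58.45
ee_pos: [0.6291, -0.0175, 0.0645]
orientation: [0.73, -0.683, 0.003, 0.001]
contact_force: [-0.5, -0.7, -0.1]
finger_gap: 0.316
```

Emit:
arm_command(
  plan=[
    [0,0,-0.3,0,0,0],
    [0,0,-0.3,0,0,0],
    [0,0.25,-0.2,0,0,0],
    [0,0.1,0,0,0,0],
    [0,0,0,0,0,0],
    [0,0,0,0,0,0],
    [0,0,0,0,0,0],
    [0,0,0,0,0,0],
  ],
)

```text
t: 59.25
ee_pos: [0.6194, -0.0181, 0.0869]
orientation: [0.73, -0.683, 0.003, 0.001]
contact_force: [0.2, 1.0, 0.5]
finger_gap: 0.312
```

```bash
python3 - <<'E'
from h import *
go(.62,-.0183,.062,273.8)
E
```

```text
pos [619.4 -18.1  86.9] yaw -86.2 gap 0.312 F [0.2 1.  0.5] t 59.25
turn units [-0.05 -0.09  0.01]  shift now [ 0.   -0.02  1.  ]  shift after turn [ 0.01 -0.02  1.  ] j6 1.40
```

Emit:
arm_command(
  plan=[
    [0,-0.03,0.4,0,0,0],
    [0,0,0.3,0,0,0],
    [0,0,0.2,0,0,0],
    [0,0,0,0,0,0],
    [0,0,0,0,0,0],
    [0,0,0,0,0,0],
    [0,0,0,0,0,0],
    [0,0,0,0,0,0],
  ],
)

```text
t: 60.05
ee_pos: [0.6207, -0.0181, 0.064]
orientation: [0.731, -0.683, 0.004, 0.002]
contact_force: [-2.6, 0.1, 2.6]
finger_gap: 0.311
```

```bash
python3 - <<'E'
from h import *
go(.62,-.0183,.064,273.8)
E
```

```text
pos [620.7 -18.1  64. ] yaw -86.1 gap 0.311 F [-2.6  0.1  2.6] t 60.05
turn units [-0.04 -0.11  0.03]  shift now [0.01 0.03 0.  ]  shift after turn [0.01 0.03 0.  ] j6 1.40
```

Emit:
arm_command(
  plan=[
    [0,0,0,0,0,0],
    [0,0,0,0,0,0],
    [0,0,0,0,0,0],
    [0,0,0,0,0,0],
    [0,0,-0.3,0,0,0],
    [0,0,-0.6,0,0,0],
    [0,0,-0.8,0,0,0],
    [0,0,-1,0,0,0],
  ],
  fingers=-0.1,
)

```text
t: 60.85
ee_pos: [0.6176, -0.0182, 0.1283]
orientation: [0.731, -0.683, 0.0, 0.006]
contact_force: [1.2, -0.1, -0.4]
finger_gap: 0.547
```

Emit:
arm_command(
  plan=[
    [0,0,-1,0,0,0],
    [0,0,-1,0,0,0],
    [0,0,-1,0,0,0],
    [0.4,0.4,-1,0,0,0],
    [0.7,0.6,-1,0,0,0],
    [1,0.8,-0.8,0,0,0],
    [1,0.8,0,0,0,0],
    [1,0.8,0,0,0,0],
  ],
)

```text
t: 61.65
ee_pos: [0.5418, -0.1256, 0.2893]
orientation: [0.733, -0.68, 0.006, 0.001]
contact_force: [0.7, 0.1, -0.3]
finger_gap: 0.552
```

Emit:
arm_command(
  plan=[
    [1,0.8,0,0,0,0],
    [1,0.8,0,0,0,0],
    [1,0.8,0,0,0,0],
    [1,0.8,0,0,0,0],
    [1,0.8,0,0,0,0],
    [0.5,0.3,0,0,0,1],
    [0,0,0,0,0,1],
    [0,0,0,0,0,1],
  ],
)

```text
t: 62.45
ee_pos: [0.4365, -0.2792, 0.2969]
orientation: [-0.653, 0.757, -0.01, 0.002]
contact_force: [0.3, 0.2, 0.0]
finger_gap: 0.55
```

Emit:
arm_command(
  plan=[
    [0,0,0,0,0,1],
    [0,0,0,0,0,1],
    [0,0,0,0,0,1],
    [0,0,0,0,0,1],
    [0,0,0,0,0,1],
    [0,0,0,0,0,1],
    [0,0,0,0,0,1],
    [0,0,0,0,0,1],
  ],
)

```text
t: 63.25
ee_pos: [0.4346, -0.2797, 0.302]
orientation: [-0.407, 0.913, -0.011, 0.008]
contact_force: [-0.2, 1.0, 0.4]
finger_gap: 0.546
```

Emit:
arm_command(
  plan=[
    [0,0,0,0,0,1],
    [0,0,0,0,0,1],
    [0,0,0,0,0,1],
    [0,0,0,0,0,1],
    [0,0,0,0,0,1],
    [0,0,0,0,0,1],
    [0,0,0,0,0,1],
    [0,0,0,0,0,1],
  ],
)

```text
t: 64.05
ee_pos: [0.4332, -0.2795, 0.3069]
orientation: [-0.128, 0.992, -0.009, 0.013]
contact_force: [0.1, 0.2, 1.2]
finger_gap: 0.55
```

```bash
python3 - <<'E'
from h import *
go(.381,-.357,.1,180)
f=robot.grab_frame("wrist");cv2.imwrite("pics/w9.png",f)
regs("wrist","rung0",.017)
t=robot.grab_frame("top");cv2.imwrite("pics/t9.png",t);regs("top","rung0",.0685)
E
```

```text
pos [ 433.2 -279.5  306.9] yaw -165.3 gap 0.550 F [0.1 0.2 1.2] t 64.05
turn units [-0.27  0.38  3.68]  shift now [ 3.   -2.29  8.26]  shift after turn [ 2.09 -3.1   8.28] j6 0.51
wrist rung0 conf 0.98 c [ 717.9 -106.3] mean [ 728.3 -105.4] ang 13.5 size [91.6 23.3] px [ 41. 283.  81.  21.]
wrist rung0 conf 0.72 c [ 381.  -358.3] mean [ 381.4 -362. ] ang -89.3 size [184.3  29.8] px [394. 134.  65. 182.]
wrist rung0 conf 0.49 c [749.2  33. ] mean [749.6  33.7] ang -85.4 size [13.5  4.8] px [  2. 384.   5.   5.]
top rung0 conf 0.84 c [ 633.3 -134.3] mean [ 634.5 -134.5] ang 2.4 size [183.   29.2] px [371. 188.  18.  82.]
top rung0 conf 0.77 c [626.9 -18.5] mean [626.8 -18.6] ang 3.4 size [182.6  27.4] px [319. 190.  16.  81.]
```

Emit:
arm_command(
  plan=[
    [0,0,0,-0.2,0.4,1],
    [0,0,0,0,0,1],
    [0,0,0,0,0,1],
    [0,0,0,0,0,0.5],
    [0.7,-0.9,0.7,0,0,0],
    [0.7,-0.9,0.7,0,0,0],
    [0.6,-0.9,0.7,0,0,0],
    [0,-0.5,0.7,0,0,0],
  ],
)

```text
t: 65.05
ee_pos: [0.3851, -0.3626, 0.2398]
orientation: [-0.011, 1.0, -0.006, 0.003]
contact_force: [0.2, 0.8, -0.2]
finger_gap: 0.551
```

```bash
python3 - <<'E'
from h import *
go(.381,-.3578,.08,180.6)
E
```

```text
pos [ 385.1 -362.6  239.8] yaw -178.7 gap 0.551 F [ 0.2  0.8 -0.2] t 65.05
turn units [-0.17  0.08  0.18]  shift now [0.2  0.27 6.39]  shift after turn [0.16 0.2  6.39] j6 0.46
```

Emit:
arm_command(
  plan=[
    [0.1,0.1,0.7,-0.1,0.1,0.2],
    [0,0,0.9,0,0,0],
    [0,0,0.9,0,0,0],
    [0,0,0.9,0,0,0],
    [0,0,0.9,0,0,0],
    [0,0,0.9,0,0,0],
    [0,0,0.7,0,0,0],
    [0,0,0.3,0,0,0],
  ],
)

```text
t: 65.85
ee_pos: [0.3813, -0.3637, 0.079]
orientation: [-0.008, 1.0, -0.003, -0.001]
contact_force: [-0.4, 1.1, 1.2]
finger_gap: 0.55
```

```bash
python3 - <<'E'
from h import *
go(.381,-.3578,.010,180.6)
E
```

```text
pos [ 381.3 -363.7   79. ] yaw -179.1 gap 0.550 F [-0.4  1.1  1.2] t 65.85
turn units [-0.08 -0.02  0.06]  shift now [0.01 0.25 2.76]  shift after turn [0.01 0.24 2.76] j6 0.46
```

Emit:
arm_command(
  plan=[
    [0,0.2,0.5,0,0,0],
    [0,0,0.7,0,0,0],
    [0,0,0.6,0,0,0],
    [0,0,0.4,0,0,0],
    [0,0,0.2,0,0,0],
    [0,0,0,0,0,0],
    [0,0,0,0,0,0],
    [0,0,0,0,0,0],
  ],
)

```text
t: 66.65
ee_pos: [0.3846, -0.361, 0.0197]
orientation: [-0.011, 1.0, -0.005, 0.002]
contact_force: [-0.1, -0.7, 0.0]
finger_gap: 0.551
```

```bash
python3 - <<'E'
from h import *
go(.381,-.3578,.010,180.6)
E
```

```text
pos [ 384.6 -361.    19.7] yaw -178.8 gap 0.551 F [-0.1 -0.7  0. ] t 66.65
turn units [-0.14  0.06  0.15]  shift now [0.14 0.14 0.39]  shift after turn [0.14 0.13 0.39] j6 0.45
```

Emit:
arm_command(
  plan=[
    [0.12,0.13,0.25,0,0,0],
    [0,0,0.15,0,0,0],
    [0,0,0,0,0,0],
    [0,0,0,0,0,0],
    [0,0,0,0,0,0],
    [0,0,0,0,0,0],
    [0,0,0,0,0,0],
    [0,0,0,0,0,0],
  ],
  fingers=1,
  force=25,
)

```text
t: 67.45
ee_pos: [0.3819, -0.3579, 0.0101]
orientation: [-0.011, 1.0, -0.005, 0.003]
contact_force: [0.4, 0.1, -1.2]
finger_gap: 0.312
```

Emit:
arm_command(
  plan=[
    [0,0,-0.4,0,0,0],
    [0,0,-0.7,0,0,0],
    [0,0,-0.9,0,0,0],
    [0,0,-1,0,0,0],
    [0,0,-1,0,0,0],
    [0,0,-1,0,0,-0.8],
    [0,0,-1,0,0,-1],
    [0,0,-1,0,0,-1],
  ],
)

```text
t: 68.25
ee_pos: [0.3781, -0.3547, 0.1924]
orientation: [-0.111, 0.994, -0.004, -0.0]
contact_force: [1.4, -0.8, -0.8]
finger_gap: 0.314
```

Emit:
arm_command(
  plan=[
    [0,0,-1,0,0,-1],
    [0,0,-1,0,0,-1],
    [0,0,-1,0,0,-1],
    [0,0,-1,0,0,-1],
    [0,0,-0.6,0,0,-1],
    [0,0,0,0,0,-1],
    [0,0,0,0,0,-1],
    [0,0,0,0,0,-1],
  ],
)

```text
t: 69.05
ee_pos: [0.3759, -0.353, 0.3243]
orientation: [-0.392, 0.92, -0.01, 0.004]
contact_force: [0.3, 0.0, -1.3]
finger_gap: 0.315
```

Emit:
arm_command(
  plan=[
    [0,0,0,0,0,-1],
    [0,0,0,0,0,-1],
    [0,0,0,0,0,-1],
    [0,0,0,0,0,-1],
    [0,0,0,0,0,-1],
    [0,0,0,0,0,-1],
    [0,0,0,0,0,-1],
    [0,0,0,0,0,-1],
  ],
)

```text
t: 69.85
ee_pos: [0.3721, -0.3508, 0.3299]
orientation: [-0.64, 0.769, -0.012, 0.003]
contact_force: [0.4, -0.2, -0.4]
finger_gap: 0.313
```

```bash
python3 - <<'E'
from h import *
go(.44,0.03,.33,274)
E
```

```text
pos [ 372.1 -350.8  329.9] yaw -100.5 gap 0.313 F [ 0.4 -0.2 -0.4] t 69.85
turn units [-0.3  -0.2  -3.62]  shift now [-15.47   0.09  -0.18]  shift after turn [-1.50e+01 -3.77e+00 -1.00e-02] j6 1.82
```

Emit:
arm_command(
  plan=[
    [0,0,0,-0.3,-0.2,-1],
    [0,0,0,0,0,-1],
    [0,0,0,0,0,-1],
    [0,0,0,0,0,-0.6],
    [-0.6,-0.2,0,0,0,0],
    [-1,-0.3,0,0,0,0],
    [-1,-0.3,0,0,0,0],
    [-1,-0.3,0,0,0,0],
  ],
)

```text
t: 70.65
ee_pos: [0.3886, -0.2565, 0.3343]
orientation: [0.733, -0.68, 0.0, -0.002]
contact_force: [1.0, 1.1, -0.6]
finger_gap: 0.315
```

Emit:
arm_command(
  plan=[
    [-1,-0.3,0,0,0,0],
    [-1,-0.3,0,0,0,0],
    [-1,-0.3,0,0,0,0],
    [-1,-0.3,0,0,0,0],
    [-1,-0.3,0,0,0,0],
    [-1,-0.3,0,0,0,0],
    [-1,-0.3,0,0,0,0],
    [-1,-0.3,0,0,0,0],
  ],
)

```text
t: 71.45
ee_pos: [0.4296, -0.0441, 0.3407]
orientation: [0.733, -0.68, 0.003, -0.005]
contact_force: [0.9, -0.4, 0.3]
finger_gap: 0.312
```

Emit:
arm_command(
  plan=[
    [-1,-0.2,0,0,0,0],
    [-0.8,-0.1,0,0,0,0],
    [-0.4,0,0,0,0,0],
    [0,0,0,0,0,0],
    [0,0,0,0,0,0],
    [0,0,0,0,0,0],
    [0,0,0,0,0,0],
    [0,0,0,0,0,0],
  ],
)

```text
t: 72.25
ee_pos: [0.4307, 0.013, 0.3437]
orientation: [0.733, -0.68, 0.003, -0.006]
contact_force: [-0.4, 0.8, -1.0]
finger_gap: 0.315
```

```bash
python3 - <<'E'
from h import *
go(.615,.0975,.25,273.8)
f=robot.grab_frame("wrist");cv2.imwrite("pics/w10.png",f)
regs("wrist","rung0",.0685)
E
```

```text
pos [430.7  13.  343.7] yaw -85.7 gap 0.315 F [-0.4  0.8 -1. ] t 72.25
turn units [-0.19  0.06  0.13]  shift now [-2.79 -7.56  3.86]  shift after turn [-2.88 -7.58  3.75] j6 1.24
wrist rung0 conf 0.97 c [384.   10.2] mean [398.7  11.2] ang 3.8 size [365.  77.] px [317. 229.  76. 338.]
wrist rung0 conf 0.85 c [ 583.4 -137.1] mean [ 590.4 -136.5] ang 4.2 size [88.6 30.8] px [489.  50.  45.  99.]
wrist rung0 conf 0.64 c [574.9 -21.6] mean [581.8 -20.5] ang 5.0 size [88.9 28.5] px [365.  53.  29.  97.]
```

View pics/w10.png

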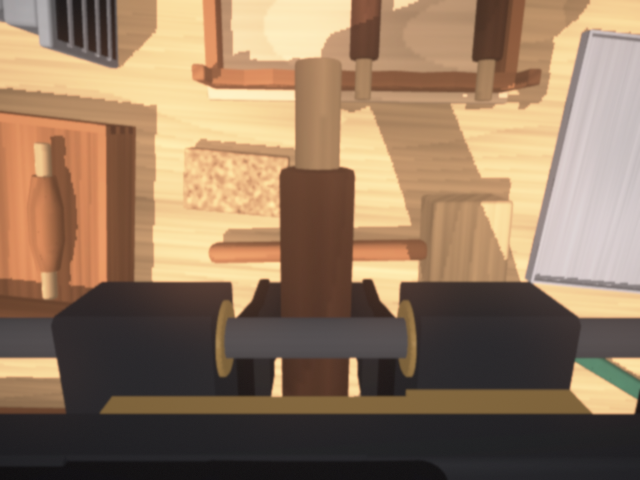

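Both placed rungs now lie with their bodies clear between the rails, the barrel is in the box, and the held rung is centred. Placing the third at s=+116.

Emit:
arm_command(
  plan=[
    [-0.3,-0.6,0.3,-0.2,0,0.1],
    [-0.4,-1,0.5,0,0,0],
    [-0.4,-1,0.5,0,0,0],
    [-0.4,-1,0.5,0,0,0],
    [-0.4,-1,0.5,0,0,0],
    [-0.4,-1,0.5,0,0,0],
    [-0.3,-0.9,0.5,0,0,0],
    [0,-0.6,0,0,0,0],
  ],
)

```text
t: 73.15
ee_pos: [0.6096, 0.0913, 0.2597]
orientation: [0.73, -0.683, -0.001, -0.002]
contact_force: [-0.4, -0.7, -0.7]
finger_gap: 0.314
```

```bash
python3 - <<'E'
from h import *
go(.615,.0975,.13,273.8)
E
```

```text
pos [609.6  91.3 259.7] yaw -86.2 gap 0.314 F [-0.4 -0.7 -0.7] t 73.15
turn units [-0.02  0.07 -0.01]  shift now [-0.21 -0.22  5.19]  shift after turn [-0.23 -0.23  5.19] j6 1.23
```

Emit:
arm_command(
  plan=[
    [-0.1,-0.2,0.5,0,0,0],
    [0,0,0.8,0,0,0],
    [0,0,0.9,0,0,0],
    [0,0,0.9,0,0,0],
    [0,0,0.8,0,0,0],
    [0,0,0.5,0,0,0],
    [0,0,0.2,0,0,0],
    [0,0,0,0,0,0],
  ],
)

```text
t: 73.95
ee_pos: [0.6133, 0.0938, 0.1344]
orientation: [0.729, -0.685, -0.003, 0.0]
contact_force: [0.5, -1.0, -0.3]
finger_gap: 0.315
```

```bash
python3 - <<'E'
from h import *
go(.615,.0975,.062,273.8)
E
```

```text
pos [613.3  93.8 134.4] yaw -86.4 gap 0.315 F [ 0.5 -1.  -0.3] t 73.95
turn units [ 0.06  0.06 -0.05]  shift now [-0.13 -0.09  2.9 ]  shift after turn [-0.14 -0.08  2.9 ] j6 1.23
```

Emit:
arm_command(
  plan=[
    [-0.12,0,0.4,0,0,0],
    [0,0,0.5,0,0,0],
    [0,0,0.4,0,0,0],
    [0,0,0.2,0,0,0],
    [0,0,0,0,0,0],
    [0,0,0,0,0,0],
    [0,0,0,0,0,0],
    [0,0,0,0,0,0],
  ],
)

```text
t: 74.75
ee_pos: [0.615, 0.0979, 0.0968]
orientation: [0.729, -0.684, -0.001, -0.003]
contact_force: [-0.3, -0.5, -0.3]
finger_gap: 0.313
```

```bash
python3 - <<'E'
from h import *
go(.615,.0975,.062,273.8)
E
```

```text
pos [615.   97.9  96.8] yaw -86.4 gap 0.313 F [-0.3 -0.5 -0.3] t 74.75
turn units [-0.03  0.08 -0.04]  shift now [0.02 0.   1.39]  shift after turn [0.02 0.   1.39] j6 1.22
```

Emit:
arm_command(
  plan=[
    [0,0,0.4,0,0,0],
    [0,0,0.4,0,0,0],
    [0,0,0.3,0,0,0],
    [0,0,0.2,0,0,0],
    [0,0,0.06,0,0,0],
    [0,0,0,0,0,0],
    [0,0,0,0,0,0],
    [0,0,0,0,0,0],
  ],
)

```text
t: 75.55
ee_pos: [0.6156, 0.0983, 0.0618]
orientation: [0.729, -0.684, -0.001, -0.003]
contact_force: [-1.0, -0.3, 1.2]
finger_gap: 0.315
```

```bash
python3 - <<'E'
from h import *
go(.615,.0975,.062,273.8)
E
```

```text
pos [615.6  98.3  61.8] yaw -86.3 gap 0.315 F [-1.  -0.3  1.2] t 75.55
turn units [-0.05  0.08 -0.03]  shift now [ 0.03  0.03 -0.01]  shift after turn [ 0.03  0.03 -0.01] j6 1.22
```

Emit:
arm_command(
  plan=[
    [0,0,0,0,0,0],
    [0,0,0,0,0,0],
    [0,0,0,0,0,0],
    [0,0,0,0,0,0],
    [0,0,-0.3,0,0,0],
    [0,0,-0.6,0,0,0],
    [0,0,-0.8,0,0,0],
    [0,0,-1,0,0,0],
  ],
  fingers=-0.1,
)

```text
t: 76.35
ee_pos: [0.6132, 0.097, 0.1277]
orientation: [0.729, -0.684, -0.003, 0.001]
contact_force: [-0.2, -0.2, -0.2]
finger_gap: 0.55
```

Emit:
arm_command(
  plan=[
    [0,0,-1,0,0,0],
    [0,0,-1,0,0,0],
    [0,0,-1,0,0,0],
    [0,0,-1,0,0,0],
    [0,0,-1,0,0,0],
    [0,0,-1,0,0,0],
    [0,0,-0.7,0,0,1],
    [0,0,0,0,0,1],
  ],
)

```text
t: 77.15
ee_pos: [0.6145, 0.0959, 0.3126]
orientation: [-0.678, 0.735, -0.001, 0.005]
contact_force: [0.4, -0.1, -1.2]
finger_gap: 0.547
```

Emit:
arm_command(
  plan=[
    [0,0,0,0,0,1],
    [0,0,0,0,0,1],
    [0,0,0,0,0,1],
    [0,0,0,0,0,1],
    [0,0,0,0,0,1],
    [0,0,0,0,0,1],
    [0,0,0,0,0,1],
    [0,0,0,0,0,1],
  ],
  fingers=-1,
)

```text
t: 77.95
ee_pos: [0.6136, 0.0953, 0.3201]
orientation: [-0.438, 0.899, 0.001, 0.009]
contact_force: [0.5, 0.4, 0.4]
finger_gap: 0.993
```

Emit:
arm_command(
  plan=[
    [0,0,0,0,0,1],
    [0,0,0,0,0,1],
    [0,0,0,0,0,1],
    [0,0,0,0,0,1],
    [0,0,0,0,0,1],
    [0,0,0,0,0,1],
    [0,0,0,0,0,1],
    [0,0,0,0,0,1],
  ],
)

```text
t: 78.75
ee_pos: [0.6122, 0.0945, 0.3254]
orientation: [-0.162, 0.987, 0.004, 0.011]
contact_force: [-0.1, 0.5, 0.4]
finger_gap: 1.001
```

```bash
python3 - <<'E'
from h import *
go(.610,.31,.31,180)
E
```

```text
pos [612.2  94.5 325.4] yaw -161.4 gap 1.001 F [-0.1  0.5  0.4] t 78.75
turn units [0.11 0.32 4.66]  shift now [-2.66  8.19  0.71]  shift after turn [0.09 8.62 0.62] j6 -0.09
```

Turn to 180° and move over to (.61,.31) so the camera sees the damper and rack.

Emit:
arm_command(
  plan=[
    [0,0,0,0.1,0.3,1],
    [0,0,0,0,0,1],
    [0,0,0,0,0,1],
    [0,0,0,0,0,1],
    [0,0.6,0,0,0,0.6],
    [0,1,0,0,0,0],
    [0,1,0,0,0,0],
    [0,1,0,0,0,0],
  ],
)

```text
t: 79.55
ee_pos: [0.6114, 0.183, 0.3316]
orientation: [0.008, 1.0, -0.0, 0.004]
contact_force: [0.7, 0.7, 1.2]
finger_gap: 1.004
```

Emit:
arm_command(
  plan=[
    [0,1,0,0,0,0],
    [0,1,0,0,0,0],
    [0,1,0,0,0,0],
    [0,1,0,0,0,0],
    [0,0.7,0,0,0,0],
    [0,0.2,0,0,0,0],
    [0,0,0,0,0,0],
    [0,0,0,0,0,0],
  ],
)

```text
t: 80.35
ee_pos: [0.612, 0.3117, 0.335]
orientation: [0.007, 1.0, 0.0, 0.005]
contact_force: [-0.8, 0.4, -0.8]
finger_gap: 0.994
```

```bash
python3 - <<'E'
from h import *
go(.630,.2616,.2,180)
f=robot.grab_frame("wrist");cv2.imwrite("pics/w11.png",f)
regs("wrist","rung0",.0685)
regs("wrist","damper_knob",.19)
E
```

```text
pos [612.  311.7 335. ] yaw 179.2 gap 0.994 F [-0.8  0.4 -0.8] t 80.35
turn units [ 0.01  0.14 -0.21]  shift now [-0.69 -2.    5.4 ]  shift after turn [-0.72 -2.01  5.4 ] j6 -0.72
wrist rung0 conf 0.40 c [637.5 323.9] mean [634.8 317.6] ang 88.4 size [136.9  33.5] px [293. 208.  37. 132.]
wrist damper_knob conf 0.75 c [629.8 300.4] mean [627.7 295.5] ang 88.9 size [98.  25.4] px [292. 207.  39. 135.]
```

View pics/w11.png

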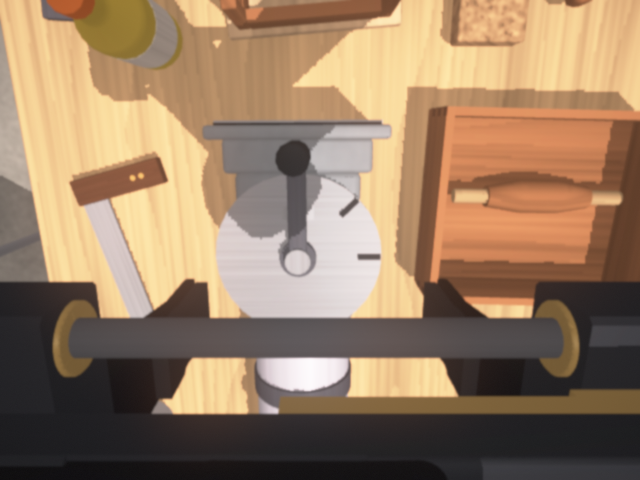

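The damper is still at its open stop: knob (292,158), hub (297,260), half mark (349,208), shut mark (369,257).

```bash
python3 - <<'E'
from h import *
m=robot.camera_model("wrist")
k=ray(m,[292,157],.188)[0];h=ray(m,[297,262],.15)[0];mk=ray(m,[[349,208],[369,257]],.131)
print("knob",k,"hub",h,"marks",mk)
ang=lambda p:np.degrees(np.arctan2(p[1]-h[1],p[0]-h[0]))%360
print("angles knob %.1f half %.1f shut %.1f"%(ang(k),ang(mk[0]),ang(mk[1])),"r",np.hypot(*(k-h)[:2]))
go(.630,.2616,.154,180)
E
```

```text
knob [0.62922743 0.26259308 0.188     ] hub [0.63011812 0.35280584 0.15      ] marks [[0.58503125 0.31057416 0.131     ]
 [0.56707535 0.35505939 0.131     ]]
angles knob 269.4 half 223.1 shut 178.0 r 0.09021715882369713
pos [612.2 311.4 335.2] yaw 179.1 gap 1.000 F [-0.1 -0.   0.6] t 80.50
turn units [ 0.02  0.15 -0.22]  shift now [-0.67 -1.99  7.25]  shift after turn [-0.71 -1.99  7.25] j6 -0.72
```

Emit:
arm_command(
  plan=[
    [-0.3,-0.6,0.2,0,0.1,-0.2],
    [-0.3,-0.8,0.6,0,0,0],
    [-0.1,-0.5,0.9,0,0,0],
    [0,0,0.9,0,0,0],
    [0,0,0.9,0,0,0],
    [0,0,0.7,0,0,0],
    [0,0,0.4,0,0,0],
    [0,0,0,0,0,0],
  ],
)

```text
t: 81.3
ee_pos: [0.6321, 0.2556, 0.2201]
orientation: [0.004, 1.0, 0.002, 0.004]
contact_force: [-0.6, -0.2, 0.6]
finger_gap: 0.999
```

```bash
python3 - <<'E'
from h import *
go(.630,.2622,.156,180)
E
```

```text
pos [632.1 255.6 220.1] yaw 179.5 gap 0.999 F [-0.6 -0.2  0.6] t 81.30
turn units [ 0.06  0.12 -0.12]  shift now [0.11 0.25 2.56]  shift after turn [0.08 0.26 2.56] j6 -0.63
```

Emit:
arm_command(
  plan=[
    [0.1,0.2,0.4,0,0,0],
    [0,0,0.6,0,0,0],
    [0,0,0.6,0,0,0],
    [0,0,0.5,0,0,0],
    [0,0,0.25,0,0,0],
    [0,0,0,0,0,0],
    [0,0,0,0,0,0],
    [0,0,0,0,0,0],
  ],
)

```text
t: 82.1
ee_pos: [0.6328, 0.2638, 0.1642]
orientation: [0.004, 1.0, 0.005, 0.009]
contact_force: [0.2, -0.0, 1.3]
finger_gap: 0.996
```

```bash
python3 - <<'E'
from h import *
go(.630,.2622,.156,180)
E
```

```text
pos [632.8 263.8 164.2] yaw 179.6 gap 0.996 F [ 0.2 -0.   1.3] t 82.10
turn units [ 0.13  0.26 -0.1 ]  shift now [ 0.12 -0.07  0.33]  shift after turn [ 0.11 -0.06  0.33] j6 -0.64
```

Emit:
arm_command(
  plan=[
    [0.1,-0.06,0.2,0.1,0.2,0],
    [0,0,0.1,0,0,0],
    [0,0,0,0,0,0],
    [0,0,0,0,0,0],
    [0,0,0,0,0,0],
    [0,0,0,0,0,0],
    [0,0,0,0,0,0],
    [0,0,0,0,0,0],
  ],
  fingers=1,
  force=20,
)

```text
t: 82.9
ee_pos: [0.631, 0.2626, 0.1579]
orientation: [0.004, 1.0, 0.002, 0.003]
contact_force: [-0.1, -0.8, -1.1]
finger_gap: 0.353
```

Emit:
arm_command(
  plan=[
    [0,0,0,0,0,0],
    [0,0,0,0,0,0],
    [0,0,0,0,0,0],
    [0,0,0,0,0,0],
    [0,0,0,0,0,0],
    [0,0,0,0,0,0],
    [0,0,0,0,0,0],
    [0,0,0,0,0,0],
  ],
)

```text
t: 83.7
ee_pos: [0.6296, 0.2626, 0.1579]
orientation: [0.004, 1.0, 0.002, 0.002]
contact_force: [-1.1, 0.5, 0.9]
finger_gap: 0.283
```

```bash
python3 - <<'E'
from h import *
go(.565,.289,.156,180)
E
```

```text
pos [629.6 262.6 157.9] yaw 179.6 gap 0.283 F [-1.1  0.5  0.9] t 83.70
turn units [ 0.04  0.04 -0.11]  shift now [2.59 1.04 0.07]  shift after turn [2.59 1.06 0.08] j6 -0.64
```

Emit:
arm_command(
  plan=[
    [0.35,0.02,0,0,0,0],
    [0.35,0.06,0,0,0,0],
    [0.34,0.09,0,0,0,0],
    [0.33,0.12,0,0,0,0],
    [0.32,0.15,0,0,0,0],
    [0.3,0.18,0,0,0,0],
    [0.2,0.15,0,0,0,0],
    [0,0,0,0,0,0],
  ],
)

```text
t: 84.5
ee_pos: [0.5814, 0.2702, 0.1577]
orientation: [0.012, 1.0, -0.005, 0.008]
contact_force: [0.9, 1.5, -2.1]
finger_gap: 0.28
```

```bash
python3 - <<'E'
from h import *
go(.565,.289,.158,180)
E
```

```text
pos [581.4 270.2 157.7] yaw 178.7 gap 0.280 F [ 0.9  1.5 -2.1] t 84.50
turn units [-0.16  0.23 -0.33]  shift now [ 0.67  0.74 -0.03]  shift after turn [ 0.65  0.75 -0.01] j6 -0.73
```

Emit:
arm_command(
  plan=[
    [0.26,0.28,0,0,0,0],
    [0.24,0.28,0,0,0,0],
    [0.2,0.24,0,0,0,0],
    [0,0,0,0,0,0],
    [0,0,0,0,0,0],
    [0,0,0,0,0,0],
    [0,0,0,0,0,0],
    [0,0,0,0,0,0],
  ],
)

```text
t: 85.3
ee_pos: [0.5653, 0.286, 0.1577]
orientation: [0.014, 1.0, -0.009, 0.008]
contact_force: [1.2, -0.9, -0.0]
finger_gap: 0.28
```

```bash
python3 - <<'E'
from h import *
go(.565,.289,.158,180)
E
```

```text
pos [565.3 286.  157.7] yaw 178.4 gap 0.280 F [ 1.2 -0.9 -0. ] t 85.30
turn units [-0.24  0.23 -0.41]  shift now [ 0.02  0.12 -0.01]  shift after turn [ 0.01  0.12 -0.01] j6 -0.78
```

Emit:
arm_command(
  plan=[
    [0,0,0,0,0,0],
    [0,0,0,0,0,0],
    [0,0,0,0,0,0],
    [0,0,0,0,0,0],
    [0,0,0,0,0,0],
    [0,0,-0.4,0,0,0],
    [0,0,-0.7,0,0,0],
    [0,0,-0.9,0,0,0],
  ],
  fingers=-1,
)

```text
t: 86.1
ee_pos: [0.5629, 0.2869, 0.2066]
orientation: [0.013, 1.0, -0.01, 0.005]
contact_force: [0.2, -0.3, 0.5]
finger_gap: 0.926
```

Emit:
arm_command(
  plan=[
    [0,0,-1,0,0,0],
    [0,0,-1,0,0,0],
    [-0.4,0.3,-1,-0.2,0.2,-0.4],
    [-0.5,0.4,-1,0,0,0],
    [-0.5,0.4,-0.6,0,0,0],
    [-0.4,0.4,0,0,0,0],
    [0,0,0,0,0,0],
    [0,0,0,0,0,0],
  ],
)

```text
t: 86.9
ee_pos: [0.609, 0.3268, 0.3389]
orientation: [-0.002, 1.0, 0.001, 0.005]
contact_force: [0.2, -1.2, 0.8]
finger_gap: 1.001
```

```bash
python3 - <<'E'
from h import *
go(.612,.311,.335,180)
f=robot.grab_frame("wrist");cv2.imwrite("pics/w12.png",f)
E
```

```text
pos [609.  326.8 338.9] yaw -179.8 gap 1.001 F [ 0.2 -1.2  0.8] t 86.90
turn units [0.04 0.13 0.05]  shift now [-0.11 -0.63  0.16]  shift after turn [-0.12 -0.63  0.16] j6 -0.72
```

View pics/w12.png

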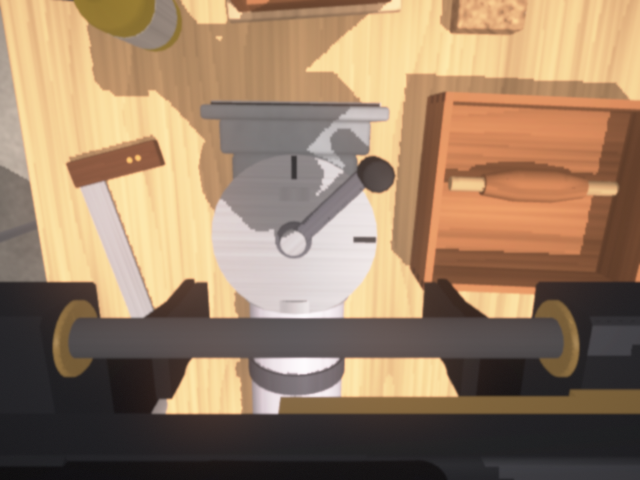

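The lever now covers the half mark. I'll measure the angle between the open and shut marks: hub (293,241), knob (377,173), open (294,167), shut (365,240).

```bash
python3 - <<'E'
from h import *
m=robot.camera_model("wrist")
k=ray(m,[377,174],.188)[0];mk=ray(m,[[294,167],[365,240]],.131)
for nm,h in(("hub",ray(m,[293,242],.15)[0]),("est",np.array([.6295,.352,0]))):
    a=lambda p:np.degrees(np.arctan2(p[1]-h[1],p[0]-h[0]))%360
    print(nm,h[:2],"knob %.1f open %.1f shut %.1f"%(a(k),a(mk[0]),a(mk[1])),"r %.3f"%np.hypot(*(k-h)[:2]))
print(k)
go(.612,.311,.335,180)
E
```

```text
hub [0.62917184 0.35210581] knob 224.1 open 269.7 shut 177.3 r 0.088
est [0.6295 0.352 ] knob 223.9 open 269.3 shut 177.2 r 0.089
[0.5656257  0.29054192 0.188     ]
pos [608.9 326.7 338.6] yaw -179.8 gap 0.999 F [ 0.5 -0.1  0.1] t 86.95
turn units [0.03 0.12 0.05]  shift now [-0.12 -0.63  0.14]  shift after turn [-0.13 -0.63  0.14] j6 -0.72
```

```bash
python3 - <<'E'
from h import *
t=robot.grab_frame("top");cv2.imwrite("pics/t12.png",t)
regs("top","rung0",.0685);regs("top","barrel0",.026);regs("top","sanding_block",.03);regs("top","mallet",.05);regs("top","oil_tin",.13);regs("top","glue_bottle",.1)
cv2.imwrite("pics/t12c.png",cv2.resize(t[130:340,90:410],(800,525),interpolation=cv2.INTER_CUBIC))
E
```

```text
top rung0 conf 0.83 c [619.5  97.4] mean [619.8  97.4] ang 3.2 size [183.9  27.5] px [266. 196.  16.  80.]
top rung0 conf 0.82 c [628.  -18.5] mean [628.2 -18.5] ang 3.6 size [180.4  27.6] px [318. 190.  16.  85.]
top rung0 conf 0.71 c [ 633.4 -135.5] mean [ 634.6 -134.6] ang 3.3 size [183.4  30.7] px [372. 188.  18.  84.]
top barrel0 conf 0.78 c [375.  321.2] mean [373.5 320.7] ang 1.8 size [182.1  32.9] px [160. 305.  19.  83.]
top sanding_block conf 0.86 c [438.7 104. ] mean [438.9 103.3] ang -89.4 size [113.5  68.7] px [260. 278.  50.  34.]
top sanding_block conf 0.72 c [ 773.9 -279.9] mean [ 773.5 -280.4] ang -44.4 size [136.7  91. ] px [433. 132.  51.  54.]
top mallet conf 0.70 c [381.6 -38.5] mean [ 378.2 -103.3] ang -89.4 size [332.9 119.5] px [325. 306. 156.  54.]
top oil_tin conf 0.78 c [ 738.3 -253.5] mean [ 739.9 -251.3] ang -36.2 size [125.3  85.1] px [431. 133.  50.  54.]
top glue_bottle conf 0.61 c [779.5 146.6] mean [776.9 146. ] ang 23.2 size [106.3  64.3] px [243. 117.  42.  48.]
```

View pics/t12c.png

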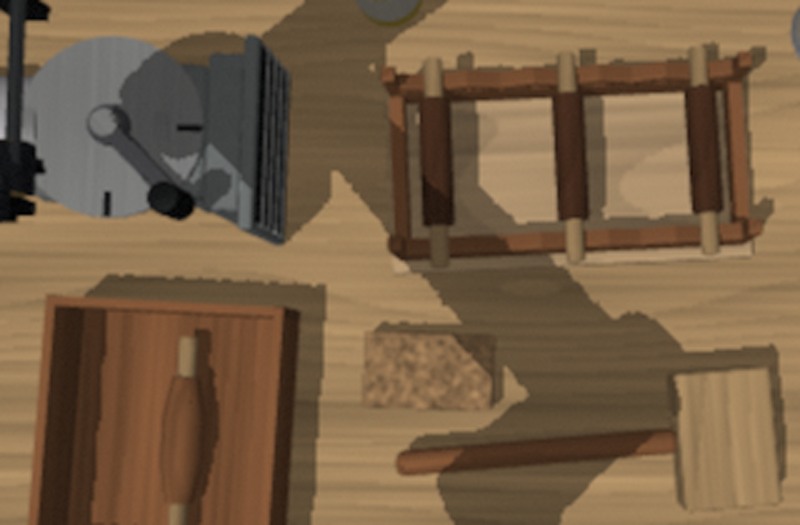

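```bash
python3 -c "
from cell import robot
print(robot.sign_off(), robot.get_obs()['t'])"
```

```text
the job is handed in; nothing more can be done
the job is handed in; nothing more can be done
```

The changeover is finished and handed in, about 87 s into the 210 s limit.

- **Order:** I opened the damper to its stop before lifting any rung. The one barrel stretcher then went into the dovetailed box, the three oiled rungs went into grooves at -116, 0 and +116 mm, and the damper was set to half-way last.
- **Rungs:** The last top view shows all three square across the rails. Their bodies are between the rails, within about 3 mm of centre along their length, against an allowance of about 10 mm.
- **Rung moved after placing:** The first rung turned up about 8 mm off along its axis some time after I released it. I don't know why. I regripped and re-centred it.
- **Damper:** The lever measured 224° against about 224.5° for half-way. It covers the half mark and the gripper is clear of it.
- **Other things:** The sanding block, mallet, oil tin and glue bottle read where they were at the start. I did not measure the oil brush again; it was last seen lying by the tray.
- **Disagreements:** The top camera reads about 2–4 mm further in +x than the arm and wrist camera. The half-way mark alone read 223.1° in an earlier picture.

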